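# Spatula wet-lacquered circuit boards into the UV cure box and start the lamp

### The job

The circuit boards on the oak board have just been lacquered and are still wet, so no finger may touch them and they must stay upright: slide the spatula under each one, carry it over and stand it on the bed of the UV cure box, all of them side by side so that the amber hood can come down around them. Lay the spatula back on its blue mat, lower the hood fully shut without slamming it, and only then swing the red-knobbed lamp lever to the green mark. Leave the other things on the bench where they are.

Things in the scene. Friction and masses are not known exactly. Their poses are not given: they have to be found in the camera images.
- pcb_a: Green circuit board, wet lacquer, 100 x 76 mm, on four brass spacers 16 mm high, 8 mm thick, centred 45 mm fore/aft, 32 mm left/right of its middle (56 mm clear between left and right, 82 mm fore and aft). Plate 16 to 20 mm up; parts reach 40 mm. 0.1 to 0.2 kg. Origin: under its middle, at the spacers' feet; x along the 100 mm, z up. May be absent (None).
- pcb_b: Green circuit board, wet lacquer, 100 x 76 mm, on four brass spacers 16 mm high, 8 mm thick, centred 45 mm fore/aft, 32 mm left/right of its middle (56 mm clear between left and right, 82 mm fore and aft). Plate 16 to 20 mm up; parts reach 40 mm. 0.1 to 0.2 kg. Origin: under its middle, at the spacers' feet; x along the 100 mm, z up. May be absent (None).
- pcb_c: Green circuit board, wet lacquer, 100 x 76 mm, on four brass spacers 16 mm high, 8 mm thick, centred 45 mm fore/aft, 32 mm left/right of its middle (56 mm clear between left and right, 82 mm fore and aft). Plate 16 to 20 mm up; parts reach 40 mm. 0.1 to 0.2 kg. Origin: under its middle, at the spacers' feet; x along the 100 mm, z up. May be absent (None).
- spatula: Cranked lifting spatula, 0.17 kg. Steel blade 110 x 42 x 3 mm, tip towards +x; a neck at its rear rises to a level orange handle 95 mm long, 18 wide, 24 tall. Origin: underside of the blade's middle (blade x -55 to 55 mm, handle x -80 to -175, its centre line 64 mm up). Lies flat on its blade, balanced: it does not tip when let go.
- spatula_grip (a point): Middle of the good grip on the spatula's handle, 115 mm behind the blade's middle and 64 mm above its underside; pinch across the 18 mm width (the spatula's y).
- tool_mat: Blue mat, 300 x 140 mm, 3 mm thick, fixed, where the spatula lies at the start. Origin: middle of the underside; x along its length. Both the blade's middle and the grip belong over it at the end.
- oak_board: Oak board, fixed, 340 (its x) x 240 (its y) x 18 mm, on which the wet boards stand. Origin: middle of the underside.
- cure_box: UV cure box, fixed. Origin: on the bench under its bed's middle. Bed: the base's flat top, 30 mm up, rimless; base x -140 to 140, y -180 to 230 mm. -x: open front (to the robot's right); +x: hood hinge; +y end: lamp lever. The shut hood's inside is x -100 to 100, y -143 to 143 mm (pale plate), 61 high: room for three boards in a row along y, lengths along x, 90 mm apart.
- lid (a joint): Angle of the amber hood, rad: 0 shut on the bed, about 1.6 upright, stop at 1.9. A stiff hinge holds it wherever it is left; it takes about 1 to 5 N at the handle.
- lid_hinge (a point): Middle of the hood's hinge line, fixed on the box at x = 115, y = 0, z = 35 mm of its frame; the line runs along the box's y.
- lid_handle (a point): Middle of the hood's round steel bar handle (12 mm thick, 120 mm long, along the box's y), 35 mm off the hood's front wall (29 mm free between). Shut: x = -139, z = 87 mm of the box frame, i.e. 254 mm in front of and 52 mm above the hinge; opening swings it up and over towards the box's +x.
- lamp_lever (a joint): Angle of the lamp lever, rad: 0 at the white mark (off stop, leaning 0.7 towards the box's -x), 0.7 upright, 0.95 at the green mark, 1.4 at the red mark (leaning 0.7 towards the box's +x). Stays where it is left; about 2 N at the knob.
- lever_knob (a point): Centre of the lever's red ball knob, 24 mm across, 105 mm from the pivot.
- lever_pivot (a point): The lever's pivot, fixed, at x = 55, y = 190, z = 45 mm of the box frame; its axis runs along the box's y, inside a black drum of 41 mm radius that carries the coloured marks.
- screwdriver: Screwdriver lying on the bench; leave alone.
- pliers: Steel locking pliers, about 160 mm long, 16 mm high, lying on the bench; leave alone.
- paste_jar: Blue and white jar, 60 mm across, 60 mm high; leave alone.
- tape_roll: Yellow roll of tape, 80 mm across, 24 mm high; leave alone.
- lacquer_bottle: Bottle with a red cap, 60 mm across, 140 mm high; leave alone.
- multimeter: Yellow multimeter, 150 x 75 x 34 mm, lying flat; leave alone.
- brush: Brush lying on the bench; leave alone.
Things that resemble listed ones, but are neither listed nor needed, are in the scene too. Leave any purple look-alike of the pcb_a alone. Of the things that look like the spatula, the larger one is meant.

How it is judged:
By the outcome, as a careful person would: the job done as asked, in the order asked, and still so for the second after the job is handed in, with the robot touching nothing.
Of pcb_a, pcb_b, pcb_c only 2 to 3 are there at a start; the rules pass over those that are not, and their reading is None.
At some moment in a run one of pcb_a, pcb_b, pcb_c, spatula may be knocked a few centimetres aside while the robot is not near it.
It also fails if it takes over 210 s, if anything falls off the work surface, if the arm or the gripper's body presses on something with over 40 N, if the wrist force passes 120 N, or if a joint passes its speed limit or range.

### The arm

A 6-joint arm with a two-finger parallel gripper is mounted at the origin on the work surface. World frame = base frame: x ahead of the robot, y to its left, z up, the work surface at z = 0. Lengths are in mm, angles in rad, forces in N, time in s.
With the tool pointing down it reaches from about 350 to 775 mm from the base axis. Payload 7.3 kg.
Tool frame: the origin (TCP) lies at the very end of the fingers, on their centre line; the grasp point (between the pads) lies 19 mm behind it; z points along the fingers, y is the line along which they close (so a half turn about z gives the same grasp; the last joint's range is limited). The gripper opens to 92 mm and grips with 3 to 60 N. Pads are 19 mm wide; open, the fingers measure 130 mm over their backs; the gripper's body (75 mm by 190 mm) begins 47 mm behind the grasp point.
Start: joints at [1.077, 0.342, 1.524, -0, 1.275, -0.146], TCP at [178.922, 493.591, 226.741] pointing down, gripper open.
Joint ranges: [-2.53, 2.53], [-0.77, 2.02], [0.04, 2.7], [-1, 4.14], [0.28, 2.66], [-3.11, 3.11]. Speed limits (rad/s): [2.57, 2.57, 3.14, 3.14, 3.14, 3.14].

### API

Orientations are given as [roll, pitch, yaw] about the fixed x, y, z axes, in that order (R = Rz(yaw) Ry(pitch) Rx(roll)).
In Python, from plant import bot gives the robot as it stands.
- The arm moves only by the tool apply_moves, never from a script. Its argument "motion" is text: rows parted by semicolons, each of 4 numbers parted by spaces: the shift along the tool's x, y, z in m, then the turn about the tool's z in degrees. A call has 1 to 8 rows; each row shifts and turns the commanded pose from where the row before left it, along the tool's axes as they then stand; what a row does not reach is not made up. A row lasts 1/8 s, in which the tool goes at most 62.5 mm and 10.7 degrees, less where a joint would pass 70% of its speed; a pose out of reach is approached as far as the arm can. A call with a gripper value outside its range is refused whole. "fingers" is the opening, from -1 (shut) to 1 (fully open), set as the call begins (left out, the last holds). The fingers move at their own pace and stop on an object; the grip force is fixed at half the most. Time passes only in rows, so rows that do not move let the fingers close. It gives the time, the measured TCP pose, the force, the opening and the grip force at its end, in the units of the state.
- bot.get_obs(): the state, without advancing time (a new reading comes with each control period).
- bot.capture(name): name is "scene" or "top" or "wrist"; returns a dict with "img" (400x640x3 uint8, blue, green, red), "range_z" (400x640 float32, mm along the optical axis (not along the pixel's ray), 0 where there is no reading), "fx", "fy", "cx", "cy" (pixels), "D" ([k1, k2, p1, p2, k3] as OpenCV has them; the pictures are not rectified), "world_from_camera" (4x4, takes a point from camera to world coordinates); the wrist camera has in their place "mount" (4x4, takes a point from camera to tool coordinates, whose origin is the TCP and whose axes are the flange's). Camera axes: x right, y down, z forward; pixel columns grow to the right and rows downward; lengths in mm; the calibration is good to about 2 mm. A picture is of the moment at which its call begins: read the wrist's pose just before it.
- bot.close_job(): hands the job in; it is judged then, once.
Trained networks look in a picture, given as the dict that the camera call returned (one of the last four; its "shot" number tells which), for a name from the list of things; names that differ only in an ending like _2 or _b are one class to them, and where a whole thing is asked for, a point or a joint stands for the part that bears it (a point fixed in the world has none). Each returns a list of dicts, best first, with "p" (0 to 1); they miss things now and then, are a little off and sometimes report something else, mostly with a low value. They report only what shows in the picture. A call takes as long as a camera call. They do not tell look-alikes from the thing itself.
- bot.cut_out(picture, thing): "pixels" (400x640 bool, what is visible of it) and "point" ([column, row] in pixels, amid what is visible of it).
The state is a dict: "time": time; "joint_positions": joint angles; "dq": joint speeds; "tau": joint torques, N m; "tool_pos": TCP position; "tcp_rot": TCP orientation; "contact_force": force on the tool from outside, world axes, zero at the start; "moment": the same for the moment, N m; "grip_width": finger opening in mm; "finger_force": force on a finger pad.
Only numpy, scipy, OpenCV 4.12 (cv2) and the standard library are available. Lean on these libraries where they do the work, as an engineer would, in place of code of your own. Each camera call takes 0.05 s, during which the arm holds its last target. There are 200 camera calls.

## Working session

There is one attempt and no reset: what is moved stays moved. The work goes in short steps, Python scripts to look and compute and a tool call to move; the robot and the scene stay as the last step left them, time stands still between calls to the robot, and variables do not carry over. Pictures are saved under pics/ and viewed, at most 14 in all, crops included, and the job is handed in when it is done.

Besides the shell and the picture viewer there is one more tool, called after "Request:" as name(argument=value, ...) on one line, values as JSON. apply_moves: Moves the arm, as the interface text tells. Its arguments: {"type":"object","properties":{"motion":{"type":"string"},"fingers":{"type":"number"}},"required":["motion"]}

```bash
ls; mkdir -p pics
cat > h.py <<'E'
import numpy as np, cv2
from scipy.spatial.transform import Rotation as R
from plant import bot
def T_of(o):
    T=np.eye(4); T[:3,:3]=R.from_euler('xyz',o["tcp_rot"]).as_matrix(); T[:3,3]=o["tool_pos"]; return T
def cap(name):
    o=bot.get_obs(); c=bot.capture(name)
    c["W"]=c["world_from_camera"] if name!="wrist" else T_of(o)@np.array(c["mount"])
    return c
def cloud(c):
    z=c["range_z"]; K=np.array([[c["fx"],0,c["cx"]],[0,c["fy"],c["cy"]],[0,0,1.]])
    v,u=np.mgrid[0:400,0:640]
    p=cv2.undistortPoints(np.stack([u,v],-1).reshape(-1,1,2).astype(np.float64),K,np.array(c["D"],float)).reshape(400,640,2)
    P=np.dstack([p[...,0]*z,p[...,1]*z,z]); W=np.array(c["W"])
    Q=P@W[:3,:3].T+W[:3,3]; Q[z<=0]=np.nan; return Q
E
python3 - <<'E'
from h import *
o=bot.get_obs(); print(o)
for n in ["scene","top"]:
    c=cap(n); cv2.imwrite(f"pics/{n}0.png",c["img"]); print(n,np.round(c["W"],2).tolist(), c["fx"])
    Q=cloud(c); np.save(n+"0.npy",Q)
    for t in ["pcb_a","spatula","tool_mat","oak_board","cure_box","lid","lid_handle","lamp_lever","lever_knob"]:
        try:
            for d in bot.cut_out(c,t):
                q=Q[d["pixels"]]; q=q[~np.isnan(q[:,0])]
                print(t,round(d["p"],2),np.round(d["point"]),d["pixels"].sum(),np.round(np.median(q,0)),np.round(np.percentile(q,2,0)),np.round(np.percentile(q,98,0)))
        except Exception as e: print(t,e)
E
```

```text
pics
{'time': 0.0, 'joint_positions': array([ 1.07699271e+00,  3.42717736e-01,  1.52503763e+00, -1.25790683e-05,
        1.27538225e+00, -1.45991100e-01]), 'dq': array([-0.0007268 , -0.00012905, -0.00072066,  0.0002113 ,  0.00070272,
       -0.00022972]), 'tau': array([-1.78647311e-03, -4.31251645e+01, -2.44211268e+01,  7.15040253e-02,
        5.62210358e-02, -1.47780415e-04]), 'tool_pos': array([178.72275261, 493.20390196, 226.04035532]), 'tcp_rot': array([-3.14006238e+00, -2.12848556e-04,  2.79378365e+00]), 'contact_force': array([0.65676738, 0.44394181, 0.27492101]), 'moment': array([-0.04784932,  0.02522249,  0.01234837]), 'finger_force': 0.0, 'grip_width': 91.65105299339963}
scene [[0.75, 0.46, -0.48, 1320.25], [0.66, -0.54, 0.52, -909.16], [-0.02, -0.7, -0.71, 1280.51], [0.0, 0.0, 0.0, 1.0]] 485.19475669041066
pcb_a 0.86 [310. 227.] 484 [548. -91.  43.] [ 510. -133.   33.] [582. -39.  62.]
pcb_a 0.85 [339. 234.] 538 [656. -54.  43.] [613. -98.  21.] [691.  -1.  62.]
pcb_a 0.64 [312. 145.] 322 [270. 229.  25.] [218. 184.   4.] [317. 281.  44.]
spatula 0.92 [235. 280.] 603 [ 507.
[... 1690 characters left out ...]
7.   -5.] [ 393. -594.   56.]
tool_mat 0.58 [415. 211.] 2471 [ 469. -399.    3.] [ 336. -476.   -4.] [ 624. -328.   10.]
oak_board 0.85 [329. 204.] 4745 [510. -99.  18.] [ 380. -201.   10.] [706.  31.  25.]
cure_box 0.57 [212. 178.] 11427 [578. 347.  33.] [378. 165.  23.] [763. 459. 262.]
lid 0.85 [174. 170.] 3663 [601. 433. 253.] [454. 398.  45.] [742. 464. 297.]
lid_handle 0.8 [172. 167.] 3636 [600. 433. 253.] [454. 397.  46.] [742. 464. 297.]
lid_handle 0.48 [216. 230.] 49 [406. 297. 136.] [395. 285.  86.] [416. 332. 144.]
lamp_lever 0.62 [216. 227.] 36 [406. 293. 138.] [398. 285. 127.] [416. 306. 145.]
lever_knob 0.62 [332. 204.] 4849 [513. -99.  18.] [ 379. -201.    9.] [708.  32.  26.]
```

Run:
```python
import cv2
a=cv2.imread("pics/top0.png"); cv2.imwrite("pics/topc.png",cv2.resize(a[100:320,130:500],(800,476)))
```

```text
(no output)
```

View pics/scene0.png

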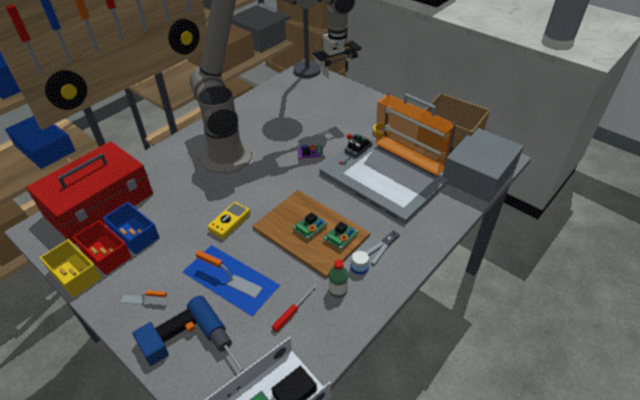

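View pics/topc.png

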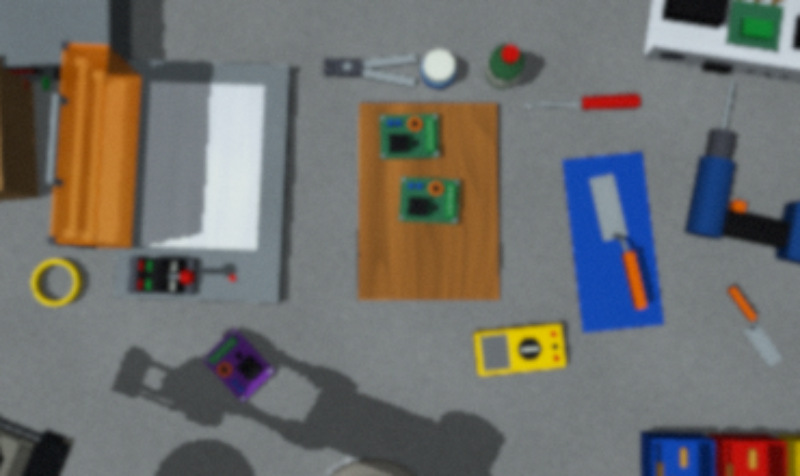

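The scene picture shows two green boards on the oak board (about 310,227 and 340,235) and the purple look-alike by the arm at (310,152). The big spatula lies on the blue mat at (230,275), and the hood is open at (415,125). In the top crop the box's +x points to world +y and its +y to world -x. Next I'll measure the box and spatula.

```bash
cat >> h.py <<'E'
def green(c,Q,zlo=30,zhi=45,roi=(350,740,-230,60)):
    h=cv2.cvtColor(c["img"],cv2.COLOR_BGR2HSV)
    m=(h[...,0]>45)&(h[...,0]<90)&(h[...,1]>90)&(Q[...,0]>roi[0])&(Q[...,0]<roi[1])&(Q[...,1]>roi[2])&(Q[...,1]<roi[3])&(Q[...,2]>zlo)&(Q[...,2]<zhi)
    m=cv2.morphologyEx(m.astype(np.uint8),cv2.MORPH_CLOSE,np.ones((5,5)))
    n,l,s,ce=cv2.connectedComponentsWithStats(m); out=[]
    for i in range(1,n):
        if s[i,4]<80: continue
        q=Q[(l==i)]; q=q[(q[:,2]>zlo)&(q[:,2]<zhi)]
        r=cv2.minAreaRect(q[:,:2].astype(np.float32)); out.append((s[i,4],np.round(r[0],1),np.round(r[1],1),round(r[2],1),np.round(np.median(q,0),1)))
    return out
def spat(Q,roi):
    m=(Q[...,0]>roi[0])&(Q[...,0]<roi[1])&(Q[...,1]>roi[2])&(Q[...,1]<roi[3])
    hd=Q[m&(Q[...,2]>60)&(Q[...,2]<95)]; return hd
E
python3 - <<'E'
from h import *
for n in ["scene","top"]:
    Q=np.load(n+"0.npy"); img=cv2.imread(f"pics/{n}0.png"); c=dict(img=img)
    print(n); [print(" g",*x) for x in green(c,Q)]
    hd=spat(Q,(330,640,-490,-320)); r=cv2.minAreaRect(hd[:,:2].astype(np.float32)); print(" handle",len(hd),r,np.median(hd,0))
    bm=(Q[...,0]>340)&(Q[...,0]<800)&(Q[...,1]>130)&(Q[...,1]<480)&(Q[...,2]>22)&(Q[...,2]<38)
    bm=cv2.morphologyEx(bm.astype(np.uint8),cv2.MORPH_OPEN,np.ones((3,3)))
    r=cv2.minAreaRect(Q[bm>0][:,:2].astype(np.float32)); print(" base",r, np.percentile(Q[bm>0],[1,99],axis=0))
    hsv=cv2.cvtColor(img,cv2.COLOR_BGR2HSV)
    kn=((hsv[...,0]<8)|(hsv[...,0]>172))&(hsv[...,1]>150)&(Q[...,2]>60)&(Q[...,0]>350)&(Q[...,0]<450)&(Q[...,1]>200)&(Q[...,1]<400)
    print(" knob",kn.sum(),np.median(Q[kn],0),Q[kn].max(0))
    hb=(Q[...,2]>180)&(Q[...,1]>380)&(Q[...,1]<560)&(Q[...,0]>500)&(Q[...,0]<700)
    q=Q[hb]; print(" lid top",np.percentile(q,[1,50,99],axis=0).round())
    b=q[q[:,1]>485]; print(" bar?",len(b),np.median(b,0) if len(b) else 0, b.min(0) if len(b) else 0,b.max(0) if len(b) else 0)
c=bot.capture("wrist"); print(np.round(c["mount"],2).tolist(),c["fx"])
E
```

```text
scene
 g 272 [547.6 -87.7] [97.8 73.3] 86.5 [551.2 -95.8  39.7]
 g 294 [653.7 -52.2] [76.4 97.7] 2.7 [659.5 -57.7  39.6]
 handle 225 ((425.2537841796875, -421.3618469238281), (117.08279418945312, 22.3348445892334), 12.199319839477539) [ 425.04004743 -424.12456732   76.61149476]
 base ((575.9805908203125, 300.9468688964844), (288.4115295410156, 414.5022888183594), 89.87303161621094) [[377.83411432 161.04392654  23.45343332]
 [778.55540073 427.47833656  37.62721705]]
 knob 22 [412.80391673 292.82314774 135.17594484] [440.01981008 371.15070521 147.59396767]
 lid top [[503. 397. 182.]
 [603. 446. 256.]
 [698. 467. 301.]]
 bar? 0 0 0 0
top
 g 349 [652.  -50.7] [71.2 96.3] 1.6 [650.8 -50.9  38. ]
 g 348 [541.7 -87.3] [70.5 91.7] 0.9 [540.2 -85.6  38.6]
 handle 172 ((420.0120849609375, -422.01751708984375), (106.39105987548828, 19.40481185913086), 12.659903526306152) [ 414.75506814 -421.40562221   77.33862404]
 base ((571.6033935546875, 300.1337890625), (279.5020751953125, 409.6924133300781), 89.02925872802734) [[370.71575597 162.86707379  23.07331089]
 [771.34904827 430.16670722  37.1674523 ]]
 knob 66 [407.11705475 303.81885892 133.99070618] [432.39760911 391.51815889 146.06172361]
 lid top [[503. 396. 248.]
 [598. 433. 256.]
 [697. 462. 300.]]
 bar? 0 0 0 0
[[-0.0, -0.96, -0.28, 74.55], [1.0, -0.0, -0.0, 0.11], [0.0, -0.28, 0.96, -156.79], [0.0, 0.0, 0.0, 1.0]] 302.4365740723826
```

```bash
cat > plan.py <<'E'
import numpy as np
# rows from pose (x,y,z,yaw rad) to targets [(x,y,z,yaw,nrows,ramp)]
def plan(p,targets):
    p=np.array(p,float); out=[]
    for x,y,z,yaw,n,*ramp in targets:
        t=np.array([x,y,z,yaw]); d=t-p
        w=np.ones(n)
        if ramp and ramp[0]:
            k=np.arange(n)+.5; w=np.minimum(1,np.minimum(k,n-k)/ramp[0])
        f=np.cumsum(w)/w.sum(); s0=p.copy(); cur=p.copy()
        for i in range(n):
            g=s0+d*f[i]; c,s=np.cos(cur[3]),np.sin(cur[3]); e=g-cur
            r=[round((c*e[0]+s*e[1])/1000,4),round((s*e[0]-c*e[1])/1000,4),round(-e[2]/1000,4),round(-np.degrees(e[3]),1)]
            out.append(r)
            cur+= [1000*(c*r[0]+s*r[1]),1000*(s*r[0]-c*r[1]),-1000*r[2],-np.radians(r[3])]
        p=cur
    for i in range(0,len(out),8): print("; ".join(" ".join(f"{v:g}" for v in r) for r in out[i:i+8]))
    print("end",np.round(p,3).tolist())
    return p
E
python3 - <<'E'
from plan import *
plan([178.9,493.6,226.7,2.7938],[(400,220,270,1.9,8),(590,-70,270,0.9,8)])
E
```

```text
-0.0376 -0.0227 -0.0054 6.4; -0.04 -0.0184 -0.0054 6.4; -0.0417 -0.0139 -0.0054 6.4; -0.043 -0.009 -0.0054 6.4; -0.0438 -0.0043 -0.0055 6.4; -0.044 0.0007 -0.0054 6.4; -0.0436 0.0056 -0.0054 6.4; -0.0427 0.0103 -0.0054 6.4
-0.042 0.0108 -0 7.2; -0.0403 0.0159 -0 7.1; -0.038 0.0208 -0 7.2; -0.0352 0.0254 -0 7.2; -0.0316 0.0296 -0 7.1; -0.0278 0.0332 -0 7.2; -0.0234 0.0365 -0 7.1; -0.0186 0.0391 -0 7.2
end [589.982, -69.944, 270.0, 0.9]
```

Request:
apply_moves(motion="-0.038 -0.023 -0.005 6.4; -0.04 -0.018 -0.005 6.4; -0.042 -0.014 -0.005 6.4; -0.043 -0.009 -0.005 6.4; -0.044 -0.004 -0.005 6.4; -0.044 0.001 -0.005 6.4; -0.044 0.006 -0.005 6.4; -0.043 0.01 -0.005 6.4")

```text
time: 2.05
tool_pos: [402.4, 218.2, 267.1]
tcp_rot: [3.141, -0.0, 1.896]
contact_force: [0.8, 0.0, -0.4]
grip_width: 91.9
finger_force: 0.0
```

Request:
apply_moves(motion="-0.042 0.011 0 7.2; -0.04 0.016 0 7.1; -0.038 0.021 0 7.2; -0.035 0.025 0 7.2; -0.032 0.03 0 7.1; -0.028 0.033 0 7.2; -0.023 0.036 0 7.1; -0.019 0.039 0 7.2")

```text
time: 3.05
tool_pos: [591.8, -71.5, 266.7]
tcp_rot: [-3.142, -0.0, 0.896]
contact_force: [-0.1, 0.4, 0.9]
grip_width: 91.6
finger_force: 0.0
```

Run:
```python
from h import *
from plan import plan
o=bot.get_obs(); print(o["time"],o["tool_pos"],o["tcp_rot"],o["dq"].round(3))
c=cap("wrist"); cv2.imwrite("pics/w1.png",c["img"]); Q=cloud(c); np.save("w1.npy",Q)
for z in [(30,42),(36,60)]: [print(" g",*x) for x in green(c,Q,*z)]
p=[*o["tool_pos"],o["tcp_rot"][2]]
plan(p,[(434,-419,200,0.217,8)])
```

```text
3.05 [591.83842873 -71.49046838 266.67805073] [-3.14157729e+00 -2.14774373e-04  8.95923217e-01] [-0.42   0.42  -0.657  0.002  0.234  0.582]
 g 3016 [652.4 -52.1] [75.3 99.5] 2.4 [655.6 -46.7  36.9]
 g 2327 [543.7 -87.9] [99.7 76. ] 88.1 [549.4 -81.   37.1]
 g 3537 [652.4 -52.1] [74.9 99.4] 2.5 [654.6 -59.3  37.3]
 g 2823 [543.8 -87.8] [99.6 75.7] 87.7 [547.7 -93.5  37.4]
-0.0462 0.0117 0.0083 4.9; -0.0451 0.0157 0.0084 4.8; -0.0436 0.0193 0.0083 4.9; -0.0418 0.0231 0.0083 4.8; -0.0397 0.0264 0.0084 4.9; -0.0373 0.0297 0.0083 4.9; -0.0347 0.0328 0.0083 4.8; -0.0318 0.0356 0.0084 4.9
end [433.96, -419.0, 199.978, 0.217]
```

View pics/w1.png

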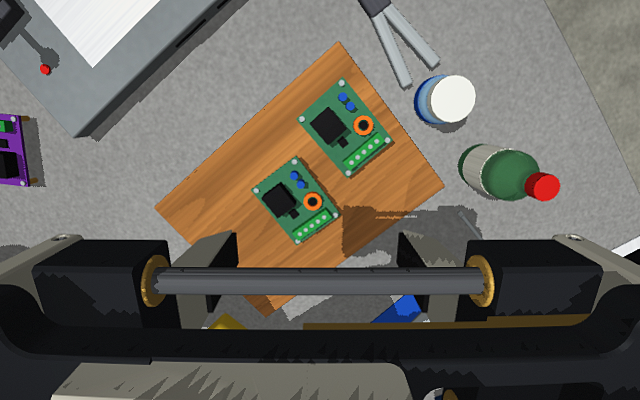

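The wrist picture shows both boards clearly, at (345,128) and (297,200), with nothing close around them. Fitted sizes are 75 x 99.5 mm, which matches. Next is the spatula.

Request:
apply_moves(motion="-0.046 0.012 0.008 4.9; -0.045 0.016 0.008 4.8; -0.044 0.019 0.008 4.9; -0.042 0.023 0.008 4.8; -0.04 0.026 0.008 4.9; -0.037 0.03 0.008 4.9; -0.035 0.033 0.008 4.8; -0.032 0.036 0.008 4.9")

```text
time: 4.1
tool_pos: [433.6, -420.5, 202.5]
tcp_rot: [-3.142, -0.0, 0.219]
contact_force: [0.4, -0.2, 0.0]
grip_width: 91.6
finger_force: 0.0
```

Request:
apply_moves(motion="0 0 0 0; 0 0 0 0; 0 0 0 0")

```text
time: 4.47
tool_pos: [435.1, -418.3, 203.1]
tcp_rot: [3.141, -0.0, 0.223]
contact_force: [-0.5, 0.4, 0.2]
grip_width: 91.6
finger_force: 0.0
```

Run:
```python
from h import *
from plan import plan
o=bot.get_obs(); print(o["time"],o["tool_pos"],o["tcp_rot"],o["dq"].round(3))
c=cap("wrist"); cv2.imwrite("pics/w2.png",c["img"]); Q=cloud(c)
hsv=cv2.cvtColor(c["img"],cv2.COLOR_BGR2HSV)
m=(hsv[...,0]>3)&(hsv[...,0]<20)&(hsv[...,1]>150)&(Q[...,2]>68)&(Q[...,2]<95)&(Q[...,1]<-300)
q=Q[m]; r=cv2.minAreaRect(q[:,:2].astype(np.float32)); print("handle",m.sum(),r,np.median(q,0))
for d in bot.cut_out(c,"spatula")[:2]:
    q=Q[d["pixels"]]; b=q[(q[:,2]>-4)&(q[:,2]<14)]; print(d["p"],d["pixels"].sum(),cv2.minAreaRect(b[:,:2].astype(np.float32)),np.median(b,0))
```

```text
4.475 [ 435.07532362 -418.28699193  203.07128162] [ 3.14145580e+00 -4.59556140e-04  2.23137527e-01] [ 0.005 -0.002 -0.001 -0.001 -0.003  0.001]
handle 1539 ((415.11077880859375, -425.52191162109375), (93.80496215820312, 16.504676818847656), 12.463759422302246) [ 418.00948409 -424.57591339   77.79156778]
0.91 5922 ((461.13690185546875, -414.60919189453125), (268.0855407714844, 42.87202453613281), 12.718256950378418) [ 541.74699104 -396.62982777    4.77290676]
0.57 297 ((381.7824401855469, -612.7152709960938), (23.64644432067871, 5.8043012619018555), 15.238283157348633) [ 378.71902367 -613.12477432   -0.95502173]
```

View pics/w2.png

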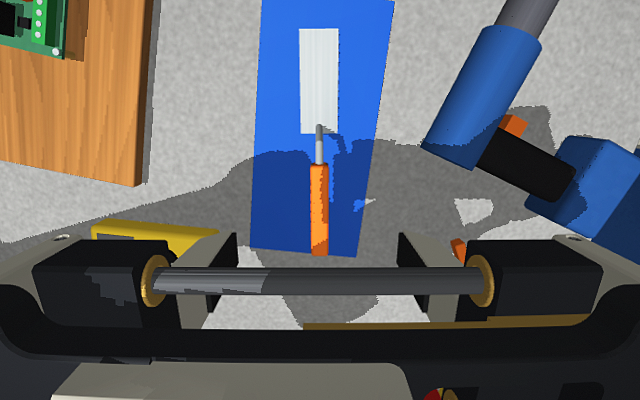

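The spatula lies straight below, handle spanning (320,165)–(320,256) in the picture. Handle height and size fit, and the yaw is 12.5°. I'll go down and grip it.

Request:
apply_moves(motion="-0.0086 0.0026 0.02 0.3; 0 0 0.03 0; 0 0 0.03 0; 0 0 0.03 0; 0 0 0.025 0; 0 0 0.013 0; 0 0 0.007 0; 0 0 0 0")

```text
time: 5.58
tool_pos: [426.8, -423.8, 48.0]
tcp_rot: [3.141, -0.0, 0.216]
contact_force: [0.6, 0.2, 0.8]
grip_width: 91.7
finger_force: 0.0
```

Request:
apply_moves(motion="0 0 0 0; 0 0 0 0; 0 0 0 0; 0 0 0 0; 0 0 0 0; 0 0 0 0; 0 0 0 0; 0 0 0 0", fingers=-1)

```text
time: 6.58
tool_pos: [426.5, -423.6, 47.6]
tcp_rot: [-3.141, 0.0, 0.216]
contact_force: [-0.2, 0.3, 0.3]
grip_width: 17.6
finger_force: 29.8
```

Run:
```python
from h import *
from plan import plan
o=bot.get_obs(); p=[*o["tool_pos"],o["tcp_rot"][2]]
plan(p,[(*p[:2],p[2]+20,p[3],4,1),(*p[:2],220,p[3],6,2),(600,-360,220,1.2,10,2),(662.7,-297.9,220,1.6127,6,2)])
```

```text
0 0 -0.0033 -0; 0 0 -0.0067 -0; 0 0 -0.0067 -0; 0 0 -0.0033 -0; 0 0 -0.0095 -0; 0 0 -0.0286 -0; 0 0 -0.0381 -0; 0 0 -0.0381 -0
0 0 -0.0285 -0; 0 0 -0.0096 -0; 0.0057 -0.0008 0 -1.8; 0.0173 -0.0018 0 -5.2; 0.0231 -0.0003 0 -7.1; 0.0229 0.0025 0 -7; 0.0225 0.0054 0 -7.1; 0.0216 0.008 0 -7
0.0205 0.0107 0 -7.1; 0.0191 0.0131 0 -7; 0.0129 0.0115 0 -5.3; 0.004 0.0042 0 -1.8; 0.005 0.0022 0 -1.5; 0.015 0.0072 0 -4.4; 0.0191 0.011 0 -5.9; 0.0179 0.0129 0 -5.9
0.0123 0.011 0 -4.4; 0.0038 0.004 0 -1.5
end [662.695, -297.925, 220.029, 1.612]
```

Request:
apply_moves(motion="0 0 -0.003 0; 0 0 -0.007 0; 0 0 -0.007 0; 0 0 -0.003 0; 0 0 -0.01 0; 0 0 -0.028 0; 0 0 -0.038 0; 0 0 -0.038 0")

```text
time: 7.58
tool_pos: [426.4, -423.6, 183.3]
tcp_rot: [-3.142, -0.0, 0.216]
contact_force: [0.5, -0.7, -1.6]
grip_width: 17.8
finger_force: 29.8
```

Request:
apply_moves(motion="0 0 -0.0285 0; 0 0 -0.0095 0; 0.006 -0.001 0 -1.8; 0.017 -0.002 0 -5.2; 0.023 0 0 -7.1; 0.023 0.0025 0 -7; 0.0225 0.0055 0 -7.1; 0.0215 0.008 0 -7")

```text
time: 8.57
tool_pos: [535.4, -383.0, 217.4]
tcp_rot: [-3.138, -0.0, 0.836]
contact_force: [-0.0, 0.5, -1.4]
grip_width: 18.0
finger_force: 29.8
```

Request:
apply_moves(motion="0.0205 0.0105 0 -7.1; 0.019 0.013 0 -7; 0.013 0.0115 0 -5.3; 0.004 0.004 0 -1.8; 0.005 0.002 0 -1.5; 0.015 0.007 0 -4.4; 0.019 0.011 0 -5.9; 0.018 0.013 0 -5.9")

```text
time: 9.57
tool_pos: [646.2, -313.1, 219.6]
tcp_rot: [-3.141, -0.0, 1.512]
contact_force: [-0.5, -0.1, -1.0]
grip_width: 17.9
finger_force: 29.8
```

Request:
apply_moves(motion="0.0125 0.011 0 -4.4; 0.004 0.004 0 -1.5; 0 0 0 0; 0 0 0 0; 0 0 0 0")

```text
time: 10.2
tool_pos: [661.6, -298.0, 219.8]
tcp_rot: [3.142, 0.0, 1.611]
contact_force: [0.1, -1.1, -1.5]
grip_width: 17.8
finger_force: 29.8
```

Run:
```python
from h import *
o=bot.get_obs(); print(o["time"],o["tool_pos"],o["tcp_rot"],o["grip_width"],o["contact_force"])
for n in ["top","scene","wrist"]:
    c=cap(n); Q=cloud(c); print(n); [print(" g",*x) for x in green(c,Q)]
    if n=="wrist":
        cv2.imwrite("pics/w3.png",c["img"])
        T=np.linalg.inv(T_of(o)); L=Q@T[:3,:3].T+T[:3,3]
        m=(abs(L[...,1])<40)&(L[...,0]>40)&(L[...,0]<200)&(L[...,2]>20)&(L[...,2]<70); q=L[m]
        print("blade in tool",m.sum(),cv2.minAreaRect(q[:,:2].astype(np.float32)),np.median(q,0))
        b=Q[(Q[...,0]>700)&(Q[...,1]>-270)&(Q[...,1]<-170)&(Q[...,2]>100)]; print("bottle",len(b),np.percentile(b,[1,99],axis=0) if len(b) else 0)
```

```text
10.2 [ 661.60304955 -297.97795582  219.84146872] [3.14150687e+00 1.02925025e-04 1.61079407e+00] 17.762487572212695 [ 0.14517428 -1.09348314 -1.45786129]
top
 g 344 [652.  -50.5] [71.9 96.2] 1.2 [652.8 -54.2  38.5]
 g 352 [543.3 -86.5] [95.7 73.3] 85.4 [540.9 -85.5  38.3]
scene
 g 276 [655.5 -49.1] [ 74.5 100.8] 0.6 [659.8 -59.1  39.9]
wrist
 g 963 [ 542.2 -128. ] [76.9 21.7] 0.1 [ 548.2 -131.1   36.9]
blade in tool 9124 ((99.33002471923828, -0.6069488525390625), (42.15377426147461, 79.27962493896484), 89.55712890625) [102.37385769  -0.61943706  43.26819303]
bottle 12464 [[ 704.87681237 -269.95334764  101.56172466]
 [ 781.74962537 -197.77167363  327.45511866]]
```

View pics/w3.png

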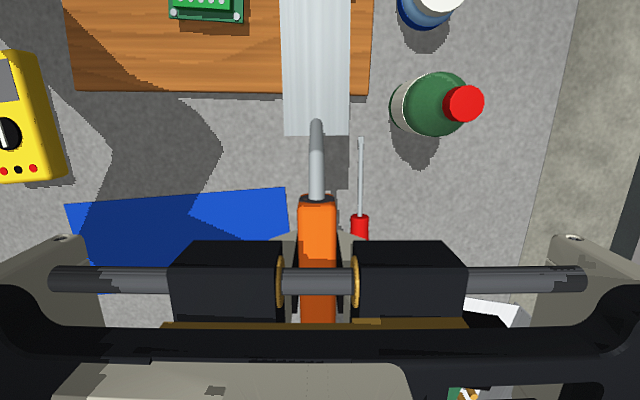

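The blade sits well in the hand: its rear edge is at row 135, 0.6 mm off centre. The bottle, at (440,105), is clear to the right and board B has not moved. I'll go down in front of board B and then slide under it.

Request:
apply_moves(motion="0 -0.001 0.01 0.6; 0 0 0.025 0; 0 0 0.03 0; 0 0 0.03 0; 0 0 0.028 0; 0 0 0.02 0; 0 0 0.008 0; 0 0 0.002 0")

```text
time: 11.35
tool_pos: [660.9, -297.3, 66.3]
tcp_rot: [-3.141, -0.0, 1.602]
contact_force: [-0.5, 0.0, -1.3]
grip_width: 17.8
finger_force: 29.8
```

Request:
apply_moves(motion="0 0 0 0; 0 0 0 0")

```text
time: 11.6
tool_pos: [661.5, -297.6, 67.8]
tcp_rot: [3.14, 0.001, 1.602]
contact_force: [0.1, 0.2, -2.4]
grip_width: 18.1
finger_force: 29.8
```

Request:
apply_moves(motion="0.004 -0.0005 0 0; 0.008 0 0 0; 0.01 0 0 0; 0.01 0 0 0; 0.01 0 0 0; 0.01 0 0 0; 0.008 0 0 0; 0.004 0 0 0")

```text
time: 12.6
tool_pos: [658.6, -232.8, 66.7]
tcp_rot: [3.142, -0.0, 1.602]
contact_force: [0.2, -0.2, -1.6]
grip_width: 17.4
finger_force: 29.8
```

Run:
```python
from h import *
o=bot.get_obs(); print(o["tool_pos"],o["tcp_rot"],o["contact_force"])
c=cap("wrist"); Q=cloud(c); cv2.imwrite("pics/w4.png",c["img"]);[print(" g",*x) for x in green(c,Q)]
```

```text
[ 658.57896868 -232.75936714   66.73918686] [ 3.14159243e+00 -7.78925834e-05  1.60217182e+00] [ 0.16694407 -0.20910948 -1.56760917]
 g 5158 [ 542. -118.] [39.1 79.2] 88.6 [ 547.  -115.8   36.8]
 g 1113 [ 654.3 -100.5] [75.5  4.4] 1.8 [ 653.3 -100.6   36.5]
```

View pics/w4.png

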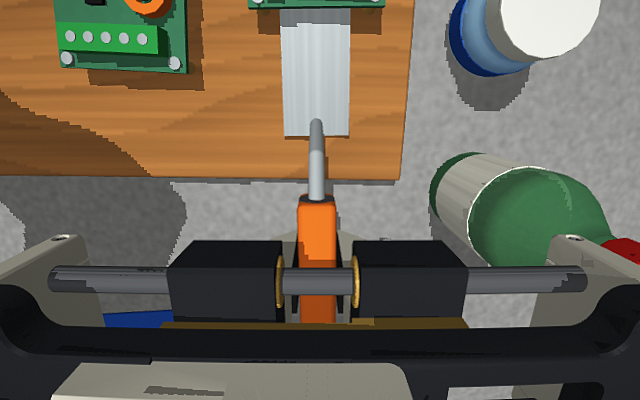

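The board's near edge spans columns 247–385 and the blade 281–350, so the blade is centred. I'll check the gap to the bottle cap before going on.

Run:
```python
from h import *
for n in ["top","scene"]:
    c=cap(n); Q=cloud(c); hsv=cv2.cvtColor(c["img"],cv2.COLOR_BGR2HSV)
    b=Q[(Q[...,0]>700)&(Q[...,0]<860)&(Q[...,1]>-290)&(Q[...,1]<-170)&((hsv[...,0]<8)|(hsv[...,0]>172))&(hsv[...,1]>150)&(Q[...,2]>90)]
    print(n,len(b),np.percentile(b,[2,50,98],axis=0).round(1) if len(b) else 0)
```

```text
top 25 [[ 700.8 -215.2  123.7]
 [ 776.6 -201.2  140.9]
 [ 784.2 -176.6  408.6]]
scene 69 [[ 762.8 -223.1  127.2]
 [ 776.3 -214.5  139.1]
 [ 787.8 -198.8  145.8]]
```

Request:
apply_moves(motion="0.003 0 0 0; 0.007 0 0 0; 0.01 0 0 0; 0.011 0 0 0; 0.011 0 0 0; 0.01 0 0 0; 0.007 0 0 0; 0.003 0 0 0")

```text
time: 13.75
tool_pos: [656.7, -170.9, 66.8]
tcp_rot: [3.141, -0.0, 1.602]
contact_force: [0.5, -0.5, -1.2]
grip_width: 17.7
finger_force: 29.8
```

Request:
apply_moves(motion="0 0 0 0; 0 0 -0.002 0; 0 0 -0.002 0; 0 0 -0.002 0; 0 0 -0.002 0; 0 0 -0.003 0; 0 0 -0.003 0; 0 0 -0.003 0")

```text
time: 14.75
tool_pos: [656.5, -171.3, 83.7]
tcp_rot: [-3.141, -0.0, 1.602]
contact_force: [-0.4, -0.2, -4.3]
grip_width: 18.2
finger_force: 30.0
```

Run:
```python
from h import *
from plan import plan
o=bot.get_obs(); p=[*o["tool_pos"],o["tcp_rot"][2]]
plan(p,[(*p[:2],120,p[3],7,3),(648.5,182.5,120,1.568,25,6)])
```

```text
0 0 -0.0015 -0; 0 0 -0.0046 -0; 0 0 -0.0075 -0; 0 0 -0.0091 -0; 0 0 -0.0076 -0; 0 0 -0.0045 -0; 0 0 -0.0015 -0; 0.0016 0 -0 0
0.0046 0.0001 -0 0; 0.0078 0 -0 0.1; 0.0108 0.0001 -0 0; 0.014 0.0001 -0 0.1; 0.0171 0.0001 -0 0.1; 0.0186 0 -0 0.1; 0.0186 0.0001 -0 0.1; 0.0187 -0.0001 -0 0.1
0.0186 0 -0 0.1; 0.0186 -0.0001 -0 0.1; 0.0186 -0.0001 -0 0.1; 0.0187 -0.0001 -0 0.1; 0.0186 -0.0002 -0 0.1; 0.0186 -0.0002 -0 0.1; 0.0186 -0.0002 -0 0.1; 0.0187 -0.0003 -0 0.1
0.0186 -0.0003 -0 0.1; 0.0186 -0.0003 -0 0.1; 0.0171 -0.0003 -0 0.1; 0.014 -0.0003 -0 0.1; 0.0108 -0.0003 -0 0.1; 0.0078 -0.0002 -0 0; 0.0046 -0.0001 -0 0; 0.0016 -0 -0 0
end [648.525, 182.519, 119.996, 1.569]
```

Request:
apply_moves(motion="0 0 -0.0015 0; 0 0 -0.0045 0; 0 0 -0.0075 0; 0 0 -0.009 0; 0 0 -0.0075 0; 0 0 -0.0045 0; 0 0 -0.0015 0; 0.0015 0 0 0")

```text
time: 15.75
tool_pos: [656.5, -169.9, 119.6]
tcp_rot: [-3.141, -0.0, 1.602]
contact_force: [0.1, 0.1, -3.1]
grip_width: 18.1
finger_force: 30.0
```

Request:
apply_moves(motion="0.0045 0 0 0; 0.008 0 0 0.1; 0.011 0 0 0; 0.014 0 0 0.1; 0.017 0 0 0.1; 0.0185 0 0 0.1; 0.0185 0 0 0.1; 0.0185 0 0 0.1")

```text
time: 16.75
tool_pos: [653.6, -58.4, 119.7]
tcp_rot: [3.142, -0.0, 1.592]
contact_force: [0.9, 0.1, -3.1]
grip_width: 17.8
finger_force: 30.0
```

Request:
apply_moves(motion="0.0185 0 0 0.1; 0.0185 0 0 0.1; 0.0185 0 0 0.1; 0.0185 0 0 0.1; 0.0185 0 0 0.1; 0.0185 0 0 0.1; 0.0185 0 0 0.1; 0.0185 -0.0005 0 0.1")

```text
time: 17.75
tool_pos: [651.0, 89.3, 119.7]
tcp_rot: [3.142, -0.0, 1.577]
contact_force: [0.8, -0.2, -3.4]
grip_width: 17.8
finger_force: 30.0
```

Request:
apply_moves(motion="0.0185 -0.0005 0 0.1; 0.0185 -0.0005 0 0.1; 0.017 -0.0005 0 0.1; 0.014 0 0 0.1; 0.011 0 0 0.1; 0.008 0 0 0; 0.0045 0 0 0; 0.0015 0 0 0")

```text
time: 18.75
tool_pos: [649.3, 181.0, 119.7]
tcp_rot: [-3.142, 0.0, 1.569]
contact_force: [0.2, -0.6, -3.4]
grip_width: 17.9
finger_force: 30.0
```

Run:
```python
from h import *
o=bot.get_obs(); print(o["time"],o["tool_pos"],o["tcp_rot"],o["grip_width"],o["contact_force"])
for n in ["top","scene"]:
    c=cap(n); Q=cloud(c); print(n); [print(" g",*x) for x in green(c,Q,60,110,(400,780,150,420))]; [print(" onboard",*x) for x in green(c,Q)]
c=cap("wrist"); cv2.imwrite("pics/w5.png",c["img"]); Q=cloud(c); [print(" g",*x) for x in green(c,Q,70,110,(400,780,150,420))]
```

```text
18.75 [649.34136071 181.01848201 119.71679457] [-3.14158687e+00  3.95153832e-05  1.56850788e+00] 17.89676583595839 [ 0.18869463 -0.62767218 -3.44702623]
top
 g 140 [638.4 283.6] [47.9 45.7] 6.6 [633.6 283.3  81.6]
 onboard 354 [543.8 -87.2] [74.5 91.9] 0.5 [543.1 -85.5  38.1]
scene
 onboard 252 [544.5 -86.8] [95.4 72.9] 87.7 [548.1 -93.2  39.3]
 g 10666 [650.4 284.7] [69.5 76. ] 89.8 [650.7 279.2  78.5]
 g 98 [670.2 289.6] [ 8.8 12.9] 65.0 [668.9 287.8  78.2]
```

View pics/w5.png

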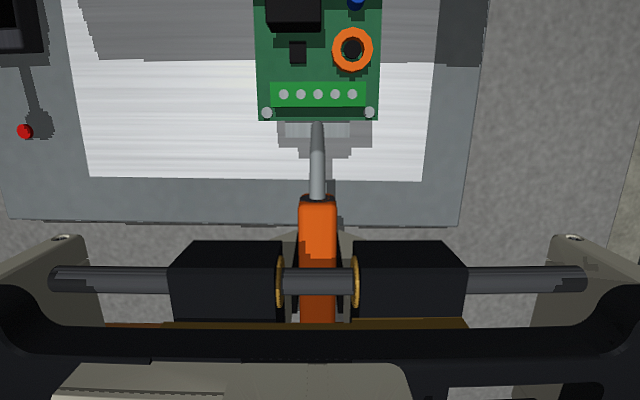

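The board rides level and centred on the blade, its rear edge at row 118. The pale bed plate (columns 88–422) is beneath it. I'll lower it gently and then withdraw.

Request:
apply_moves(motion="0 0 0.003 0; 0 0 0.006 0; 0 0 0.006 0; 0 0 0.004 0; 0 0 0.003 0; 0 0 0.002 0; 0 0 0.002 0; 0 0 0.0015 0")

```text
time: 19.9
tool_pos: [649.4, 181.0, 92.2]
tcp_rot: [3.141, -0.0, 1.569]
contact_force: [-0.3, 0.7, -4.5]
grip_width: 17.9
finger_force: 30.0
```

Request:
apply_moves(motion="0 0 0.0015 0; 0 0 0.0015 0; 0 0 0.0015 0; 0 0 0.0015 0; 0 0 0.002 0; 0 0 0.002 0; 0 0 0.001 0; 0 0 0 0")

```text
time: 20.9
tool_pos: [649.3, 181.1, 81.1]
tcp_rot: [-3.141, -0.0, 1.569]
contact_force: [-0.3, -0.0, -2.7]
grip_width: 17.6
finger_force: 30.0
```

Request:
apply_moves(motion="-0.002 0 0 0; -0.005 0 0 0; -0.009 0 0 0; -0.012 0 0 0; -0.015 0 0 0; -0.018 0 0 0; -0.02 0 0 0; -0.02 0 0 0")

```text
time: 21.9
tool_pos: [649.0, 78.4, 81.2]
tcp_rot: [-3.142, 0.0, 1.568]
contact_force: [0.8, -0.5, -2.1]
grip_width: 17.5
finger_force: 30.0
```

Request:
apply_moves(motion="-0.02 0 0 0; -0.015 0 0 0; -0.006 0 -0.01 0; 0 0 -0.025 0; 0 0 -0.03 0; 0 0 -0.03 0; 0 0 -0.02 0; 0 0 0 0")

```text
time: 22.9
tool_pos: [650.0, 39.4, 198.8]
tcp_rot: [3.137, -0.0, 1.569]
contact_force: [-0.1, 0.4, -2.3]
grip_width: 17.8
finger_force: 30.0
```

Run:
```python
from h import *
o=bot.get_obs(); print(o["time"],o["tool_pos"],o["tcp_rot"],o["contact_force"])
for n in ["top","scene","wrist"]:
    c=cap(n); Q=cloud(c); print(n); [print(" g",*x) for x in green(c,Q,42,58,(400,780,150,420))]; [print(" onboard",*x) for x in green(c,Q)]
    cv2.imwrite(f"pics/{n}6.png",c["img"])
    m=(c["img"].min(-1)>190)&(Q[...,2]>20)&(Q[...,2]<40)&(Q[...,0]>380)&(Q[...,0]<790)&(Q[...,1]>150)
    q=Q[m]; print(" plate",len(q),np.percentile(q,[1,99],axis=0).round(1) if len(q) else 0)
```

```text
22.9 [650.01908167  39.36889893 198.76541076] [ 3.13676088e+00 -2.43437633e-05  1.56915311e+00] [-0.12384972  0.3632628  -2.28103841]
top
 g 322 [634.4 278.9] [70.2 92.8] 13.0 [632.2 274.1  50.9]
 onboard 343 [541.9 -87.3] [70.3 92. ] 0.7 [542.4 -85.4  38.1]
 plate 1348 [[457.6 206.2  22.6]
 [731.8 341.5  37.9]]
scene
 g 153 [651.2 278.1] [97.5 59.6] 86.5 [646.4 270.   52.3]
 onboard 266 [546.2 -88.6] [97.1 77. ] 84.5 [552.  -90.8  39.4]
 plate 302 [[481.3 202.7  26. ]
 [737.7 291.4  38.3]]
wrist
 plate 4078 [[457.8 200.   27.3]
 [735.8 219.1  31. ]]
```

View pics/wrist6.png

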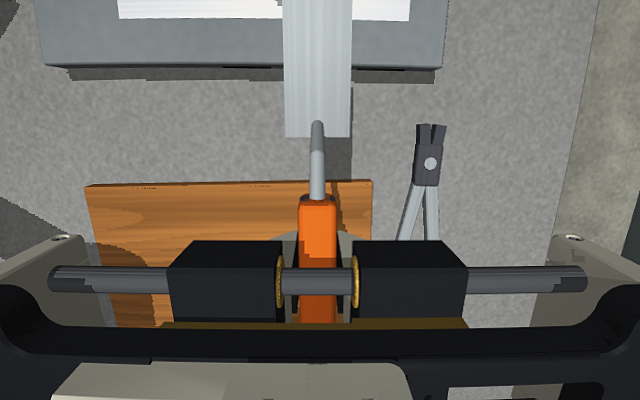

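The wrist view no longer reaches the bed. The top camera suggests the placed board has turned 13° and shifted, so I'll look at that.

Run:
```python
import cv2,numpy as np
a=cv2.imread("pics/top6.png")[120:280,130:330]; b=cv2.imread("pics/scene6.png")[80:240,290:490]
cv2.imwrite("pics/v6.png",np.hstack([cv2.resize(a,(400,320),interpolation=cv2.INTER_CUBIC),cv2.resize(b,(400,320),interpolation=cv2.INTER_CUBIC)]))
```

```text
(no output)
```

View pics/v6.png

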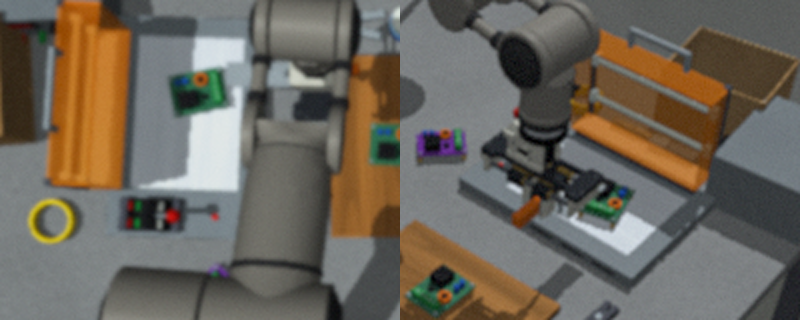

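The board stands upright but was knocked to about (634,279), turned 13°. That is still inside the hood area (box x -79..36, y -85..11), so I'll leave it and place the second board at box y ≈ +65.

Run:
```python
from h import *
from plan import plan
o=bot.get_obs(); p=[*o["tool_pos"],o["tcp_rot"][2]]
plan(p,[(535.8,-333.5,190,1.536,14,2),(535.8,-333.5,67.5,1.536,8,2)])
```

```text
-0.0078 -0.0023 0.0001 0; -0.0233 -0.007 0.0003 0.2; -0.0311 -0.0092 0.0005 0.1; -0.0311 -0.0092 0.0004 0.2; -0.0312 -0.0091 0.0004 0.1; -0.0312 -0.009 0.0005 0.2; -0.0312 -0.0089 0.0004 0.1; -0.0312 -0.0088 0.0004 0.2
-0.0312 -0.0087 0.0005 0.2; -0.0313 -0.0086 0.0004 0.1; -0.0313 -0.0086 0.0004 0.2; -0.0313 -0.0085 0.0005 0.1; -0.0236 -0.0063 0.0003 0.1; -0.0078 -0.0021 0.0001 0.1; 0 0 0.0051 -0; 0 0 0.0153 -0
0 0 0.0204 -0; 0 0 0.0204 -0; 0 0 0.0205 -0; 0 0 0.0204 -0; 0 0 0.0153 -0; 0 0 0.0051 -0
end [535.755, -333.507, 67.494, 1.536]
```

Request:
apply_moves(motion="-0.008 -0.0025 0 0; -0.023 -0.007 0.0005 0.2; -0.031 -0.009 0.0005 0.1; -0.031 -0.009 0.0005 0.2; -0.031 -0.009 0.0005 0.1; -0.031 -0.009 0.0005 0.2; -0.031 -0.009 0.0005 0.1; -0.031 -0.009 0.0005 0.2")

```text
time: 24.05
tool_pos: [581.8, -179.8, 192.4]
tcp_rot: [-3.141, 0.0, 1.548]
contact_force: [1.1, -0.5, -1.3]
grip_width: 17.6
finger_force: 30.0
```

Request:
apply_moves(motion="-0.031 -0.0085 0.0005 0.2; -0.031 -0.0085 0.0005 0.1; -0.031 -0.0085 0.0005 0.2; -0.031 -0.0085 0.0005 0.1; -0.025 -0.0065 0.0005 0.1; -0.01 -0.002 0 0.1; 0 0 0 0; 0 0 0 0")

```text
time: 25.05
tool_pos: [536.5, -334.3, 190.2]
tcp_rot: [3.142, -0.001, 1.536]
contact_force: [0.8, 0.6, -0.4]
grip_width: 17.9
finger_force: 30.0
```

Run:
```python
from h import *
o=bot.get_obs(); print(o["time"],o["tool_pos"],o["tcp_rot"],o["contact_force"])
for n in ["top","scene"]:
    c=cap(n); Q=cloud(c); print(n); [print(" box",*x) for x in green(c,Q,42,58,(400,780,150,420))]; [print(" onboard",*x) for x in green(c,Q)]
```

```text
25.05 [ 536.52040783 -334.34654255  190.20008175] [ 3.14157996e+00 -5.23198308e-04  1.53600995e+00] [ 0.78726575  0.63811539 -0.44228821]
top
 box 317 [635.  278.9] [71.1 93.7] 13.2 [631.7 273.8  51. ]
 onboard 349 [541.7 -85.5] [70.7 95.4] 1.0 [543.4 -85.7  38.3]
scene
 box 188 [637.2 274.6] [71.7 96.5] 13.4 [639.6 267.7  52.4]
 onboard 283 [546.9 -87.5] [94.8 76. ] 84.1 [552.4 -93.4  39.7]
```

Request:
apply_moves(motion="0 -0.0005 0.005 0; 0 0 0.0155 0; 0 0 0.02 0; 0 0 0.0205 0; 0 0 0.0205 0; 0 0 0.0205 0; 0 0 0.0155 0; 0 0 0.005 0")

```text
time: 26.15
tool_pos: [535.4, -334.5, 66.1]
tcp_rot: [-3.14, -0.002, 1.536]
contact_force: [-0.4, 0.1, -1.1]
grip_width: 17.9
finger_force: 30.0
```

Request:
apply_moves(motion="0 0 0 0; 0.006 0 0 0; 0.01 0 0 0; 0.012 0 0 0; 0.012 0 0 0; 0.011 0 0 0; 0.008 0 0 0; 0.003 0 0 0")

```text
time: 27.15
tool_pos: [538.2, -272.5, 67.7]
tcp_rot: [-3.142, -0.0, 1.536]
contact_force: [0.2, -0.1, -2.6]
grip_width: 17.9
finger_force: 30.0
```

Run:
```python
from h import *
o=bot.get_obs(); print(o["tool_pos"],o["tcp_rot"],o["contact_force"])
c=cap("wrist"); Q=cloud(c); cv2.imwrite("pics/w7.png",c["img"]);[print(" g",*x) for x in green(c,Q)]
T=np.linalg.inv(T_of(o)); L=Q@T[:3,:3].T+T[:3,3]
hsv=cv2.cvtColor(c["img"],cv2.COLOR_BGR2HSV)
m=(hsv[...,0]>45)&(hsv[...,0]<90)&(hsv[...,1]>90)&(Q[...,2]>30)&(Q[...,2]<45)&(Q[...,0]>480)&(Q[...,0]<610)
q=L[m]; print("pcb in tool",np.percentile(q,[1,99],axis=0).round(1))
e=q[q[:,0]<q[:,0].min()+4]; print("near edge",e[:,1].min(),e[:,1].max())
m=(hsv[...,1]<40)&(abs(L[...,1])<40)&(L[...,0]>80)&(L[...,0]<120)&(L[...,2]>30)&(L[...,2]<50); q=L[m]; print("blade",np.percentile(q,[1,99],axis=0).round(1))
```

```text
[ 538.18355402 -272.50212982   67.71485904] [-3.14156197e+00 -7.67343454e-05  1.53600252e+00] [ 0.15650242 -0.10193726 -2.56069939]
pcb in tool [[134.7 -23.   31.8]
 [135.5  36.1  34.4]]
near edge -29.56595363589622 36.21790829309782
blade [[ 80.3 -20.   43.4]
 [119.5  20.8  46.8]]
```

Request:
apply_moves(motion="0.003 -0.001 0 0; 0.008 0 0 0; 0.011 0 0 0; 0.012 0 0 0; 0.012 0 0 0; 0.01 0 0 0; 0.007 0 0 0; 0.003 0 0 0")

```text
time: 28.2
tool_pos: [539.5, -206.7, 67.7]
tcp_rot: [3.142, -0.0, 1.536]
contact_force: [1.2, -0.6, -1.8]
grip_width: 18.2
finger_force: 30.0
```

Request:
apply_moves(motion="0 0 0 0; 0 0 -0.002 0; 0 0 -0.002 0; 0 0 -0.002 0; 0 0 -0.002 0; 0 0 -0.003 0; 0 0 -0.003 0; 0 0 -0.003 0")

```text
time: 29.2
tool_pos: [539.4, -207.1, 84.8]
tcp_rot: [-3.141, -0.0, 1.536]
contact_force: [1.5, 0.1, -2.6]
grip_width: 17.5
finger_force: 30.0
```

Run:
```python
from h import *
from plan import plan
o=bot.get_obs(); p=[*o["tool_pos"],o["tcp_rot"][2]]; print(p,o["contact_force"])
c=cap("wrist"); Q=cloud(c); [print(" g",*x) for x in green(c,Q,42,60,(400,700,-200,0))]
plan(p,[(*p[:2],120,p[3],7,3),(531.5,182.5,120,1.568,25,6)])
```

```text
[np.float64(539.4218856894355), np.float64(-207.11514666662697), np.float64(84.80545090848524), np.float64(1.535529804934514)] [ 1.48788024  0.11973392 -2.58116027]
 g 10483 [ 543.  -102.9] [67.7 76.1] 88.0 [ 542.8 -109.3   43.7]
 g 94 [563.2 -98.4] [ 9.  12.7] 66.7 [ 561.7 -100.1   43.5]
0 0 -0.0015 -0; 0 0 -0.0044 -0; 0 0 -0.0073 -0; 0 0 -0.0088 -0; 0 0 -0.0073 -0; 0 0 -0.0044 -0; 0 0 -0.0015 -0; 0.0017 -0.0001 0 -0
0.0051 -0.0003 0 -0; 0.0086 -0.0005 0 -0.1; 0.0119 -0.0006 0 -0; 0.0154 -0.0008 0 -0.1; 0.0187 -0.001 0 -0.1; 0.0205 -0.001 0 -0.1; 0.0205 -0.001 0 -0.1; 0.0205 -0.001 0 -0.1
0.0205 -0.0009 0 -0.1; 0.0205 -0.0009 0 -0.1; 0.0205 -0.0009 0 -0.1; 0.0205 -0.0008 0 -0.1; 0.0205 -0.0008 0 -0.1; 0.0205 -0.0007 0 -0.1; 0.0205 -0.0007 0 -0.1; 0.0205 -0.0007 0 -0.1
0.0205 -0.0006 0 -0.1; 0.0205 -0.0006 0 -0.1; 0.0188 -0.0006 0 -0.1; 0.0153 -0.0004 0 -0; 0.012 -0.0003 0 -0.1; 0.0085 -0.0002 0 -0; 0.0052 -0.0001 0 -0.1; 0.0017 -0 0 0
end [531.537, 182.532, 120.005, 1.569]
```

Request:
apply_moves(motion="0 0 -0.0015 0; 0 0 -0.0045 0; 0 0 -0.0075 0; 0 0 -0.009 0; 0 0 -0.0075 0; 0 0 -0.0045 0; 0 0 -0.0015 0; 0.0015 0 0 0")

```text
time: 30.25
tool_pos: [539.4, -205.6, 120.6]
tcp_rot: [-3.141, -0.0, 1.535]
contact_force: [-0.1, 0.5, -2.9]
grip_width: 17.3
finger_force: 30.0
```

Request:
apply_moves(motion="0.005 -0.0005 0 0; 0.0085 -0.0005 0 -0.1; 0.012 -0.0005 0 0; 0.0155 -0.001 0 -0.1; 0.0185 -0.001 0 -0.1; 0.0205 -0.001 0 -0.1; 0.0205 -0.001 0 -0.1; 0.0205 -0.001 0 -0.1")

```text
time: 31.25
tool_pos: [536.7, -82.9, 120.8]
tcp_rot: [3.141, -0.0, 1.546]
contact_force: [0.3, -0.2, -3.1]
grip_width: 17.9
finger_force: 30.0
```

Request:
apply_moves(motion="0.0205 -0.001 0 -0.1; 0.0205 -0.001 0 -0.1; 0.0205 -0.001 0 -0.1; 0.0205 -0.001 0 -0.1; 0.0205 -0.0005 0 -0.1; 0.0205 -0.0005 0 -0.1; 0.0205 -0.0005 0 -0.1; 0.0205 -0.0005 0 -0.1")

```text
time: 32.25
tool_pos: [533.6, 81.0, 120.7]
tcp_rot: [-3.141, -0.0, 1.56]
contact_force: [0.5, 0.8, -2.3]
grip_width: 17.7
finger_force: 30.0
```

Request:
apply_moves(motion="0.0205 -0.0005 0 -0.1; 0.0205 -0.0005 0 -0.1; 0.019 -0.0005 0 -0.1; 0.0155 -0.0005 0 0; 0.012 -0.0005 0 -0.1; 0.0085 0 0 0; 0.005 0 0 0; 0.0015 0 0 0")

```text
time: 33.25
tool_pos: [532.1, 182.2, 120.7]
tcp_rot: [-3.142, 0.0, 1.567]
contact_force: [-0.2, -0.6, -2.2]
grip_width: 17.4
finger_force: 30.0
```

Run:
```python
from h import *
o=bot.get_obs(); print(o["time"],o["tool_pos"],o["tcp_rot"],o["contact_force"])
c=cap("wrist"); Q=cloud(c); [print(" carried",*x) for x in green(c,Q,70,110,(400,780,150,420))]; [print(" placed",*x) for x in green(c,Q,42,58,(400,780,150,420))]
for n in ["top","scene"]:
    c=cap(n); Q=cloud(c); [print(n,*x) for x in green(c,Q,42,58,(590,780,150,420))]
```

```text
33.25 [532.09652068 182.17318245 120.66264903] [-3.14151416e+00  5.85450142e-05  1.56686501e+00] [-0.17282057 -0.60428372 -2.19825762]
 carried 10548 [532.6 286.6] [68. 76.] 89.7 [533.  281.2  79.5]
 carried 98 [552.4 291.4] [ 8.8 12.9] 67.7 [551.1 289.7  79.4]
 placed 8146 [634.8 277.9] [ 76.9 100.4] 12.6 [629.1 276.8  48.7]
top 141 [649.9 282.3] [35.2 90.5] 11.7 [645.9 293.8  50.6]
scene 193 [637.5 276.3] [71.1 98.1] 13.7 [639.2 267.9  53.1]
```

Request:
apply_moves(motion="0 0 0.003 0; 0 0 0.006 0; 0 0 0.006 0; 0 0 0.005 0; 0 0 0.003 0; 0 0 0.002 0; 0 0 0.002 0; 0 0 0.0015 0")

```text
time: 34.4
tool_pos: [532.1, 182.2, 92.2]
tcp_rot: [3.141, -0.0, 1.567]
contact_force: [0.3, 0.5, -2.9]
grip_width: 17.7
finger_force: 30.0
```

Request:
apply_moves(motion="0 0 0.0015 0; 0 0 0.0015 0; 0 0 0.0015 0; 0 0 0.0015 0; 0 0 0.002 0; 0 0 0.002 0; 0 0 0.001 0; 0 0 0 0")

```text
time: 35.4
tool_pos: [532.1, 182.1, 81.1]
tcp_rot: [-3.141, -0.0, 1.567]
contact_force: [0.6, 0.2, -2.4]
grip_width: 17.9
finger_force: 30.0
```

Request:
apply_moves(motion="-0.002 0 0 0; -0.005 0 0 0; -0.009 0 0 0; -0.012 0 0 0; -0.015 0 0 0; -0.018 0 0 0; -0.02 0 0 0; -0.02 0 0 0")

```text
time: 36.4
tool_pos: [531.7, 79.5, 81.3]
tcp_rot: [3.141, -0.0, 1.566]
contact_force: [0.7, -1.0, -0.5]
grip_width: 17.9
finger_force: 30.0
```

Request:
apply_moves(motion="-0.02 0 0 0; -0.015 0 0 0; -0.006 0 -0.01 0; 0 0 -0.025 0; 0 0 -0.03 0; 0 0 -0.03 0; 0 0 -0.015 0; 0 0 0 0")

```text
time: 37.4
tool_pos: [532.0, 40.3, 192.1]
tcp_rot: [3.139, -0.0, 1.567]
contact_force: [0.3, 0.0, -2.5]
grip_width: 17.7
finger_force: 30.0
```

Run:
```python
from h import *
from plan import plan
o=bot.get_obs(); p=[*o["tool_pos"],o["tcp_rot"][2]]; print(o["time"],p,o["contact_force"])
for n in ["top","scene"]:
    c=cap(n); Q=cloud(c); cv2.imwrite(f"pics/{n}8.png",c["img"]); [print(n,*x) for x in green(c,Q,42,58,(400,780,150,420))]
plan(p,[(520,-150,200,1.3,8,2),(427,-423.7,200,0.216,15,3),(427,-423.7,75,0.216,7,2),(427,-423.7,49,0.216,8,2)])
```

```text
37.4 [np.float64(531.9588646140452), np.float64(40.25898247567415), np.float64(192.13949974349578), np.float64(1.5671730954336718)] [ 0.30604608  0.03230827 -2.52117003]
top 327 [633.5 278.7] [71.6 93.1] 11.2 [633.2 274.1  50.7]
top 331 [530.6 302. ] [69.4 93.6] 0.6 [531.9 301.8  50.5]
scene 168 [536.1 298.4] [74.8 94. ] 4.9 [540.3 292.2  52.8]
scene 189 [637.5 278.3] [70.4 95.1] 16.0 [638.  268.5  52.4]
-0.0079 -0.0005 -0.0003 0.6; -0.0238 -0.0011 -0.001 2; -0.0318 -0.0005 -0.0013 2.5; -0.0318 0.001 -0.0013 2.6; -0.0316 0.0024 -0.0013 2.5; -0.0316 0.0037 -0.0014 2.6; -0.0235 0.0039 -0.0009 1.9; -0.0078 0.0016 -0.0004 0.6
-0.004 -0.0002 0 0.9; -0.012 -0.0005 0 2.6; -0.0201 0.0001 0 4.3; -0.024 0.0019 0 5.1; -0.0238 0.004 0 5.2; -0.0233 0.0062 0 5.2; -0.0226 0.0082 0 5.2; -0.0218 0.0103 0 5.1
-0.0208 0.0122 0 5.2; -0.0196 0.014 0 5.2; -0.0182 0.0157 0 5.2; -0.0168 0.0173 0 5.2; -0.0126 0.0156 0 4.3; -0.0068 0.0099 0 2.6; -0.0021 0.0034 0 0.8; -0 0 0.0063 0
-0 0 0.0187 0; -0 0 0.025 0; -0 0 0.025 0; -0 0 0.025 0; -0 0 0.0188 0; -0 0 0.0062 0; -0 0 0.0011 0; -0 0 0.0032 0
-0 0 0.0044 0; -0 0 0.0043 0; -0 0 0.0044 0; -0 0 0.0043 0; -0 0 0.0033 0; -0 0 0.001 0
end [427.026, -423.651, 49.039, 0.216]
```

Both boards are upright on the bed, inside the hood footprint. Now the spatula goes back to its mat.

Request:
apply_moves(motion="-0.008 -0.0005 0 0.6; -0.024 -0.001 -0.001 2; -0.032 -0.0005 -0.001 2.5; -0.032 0.001 -0.001 2.6; -0.0315 0.0025 -0.001 2.5; -0.0315 0.0035 -0.001 2.6; -0.0235 0.004 -0.001 1.9; -0.008 0.0015 0 0.6")

```text
time: 38.5
tool_pos: [518.9, -152.3, 196.3]
tcp_rot: [-3.14, -0.0, 1.297]
contact_force: [-0.1, 1.2, -1.9]
grip_width: 17.7
finger_force: 30.0
```

Request:
apply_moves(motion="-0.004 0 0 0.9; -0.012 -0.0005 0 2.6; -0.02 0 0 4.3; -0.024 0.002 0 5.1; -0.024 0.004 0 5.2; -0.0235 0.006 0 5.2; -0.0225 0.008 0 5.2; -0.022 0.0105 0 5.1")

```text
time: 39.5
tool_pos: [468.4, -299.8, 197.2]
tcp_rot: [-3.141, -0.0, 0.71]
contact_force: [-0.2, 0.6, -0.9]
grip_width: 17.7
finger_force: 30.0
```

Request:
apply_moves(motion="-0.021 0.012 0 5.2; -0.0195 0.014 0 5.2; -0.018 0.0155 0 5.2; -0.017 0.0175 0 5.2; -0.0125 0.0155 0 4.3; -0.007 0.01 0 2.6; -0.002 0.0035 0 0.8; 0 0 0.006 0")

```text
time: 40.5
tool_pos: [426.2, -424.6, 191.3]
tcp_rot: [3.141, -0.001, 0.217]
contact_force: [0.4, 0.0, -1.7]
grip_width: 17.8
finger_force: 30.0
```

Request:
apply_moves(motion="0 0 0.019 0; 0 0 0.025 0; 0 0 0.025 0; 0 0 0.025 0; 0 0 0.019 0; 0 0 0.006 0; 0 0 0 0; 0 0 0 0")

```text
time: 41.5
tool_pos: [426.4, -425.0, 73.1]
tcp_rot: [3.14, -0.001, 0.216]
contact_force: [0.2, -0.8, -1.4]
grip_width: 18.0
finger_force: 30.0
```

Request:
apply_moves(motion="0 0 0.006 0; 0 0 0.006 0; 0 0 0.005 0; 0 0 0.003 0; 0 0 0.002 0; 0 0 0.0015 0; 0 0 0.001 0; 0 0 0.0005 0")

```text
time: 42.5
tool_pos: [425.9, -425.0, 47.6]
tcp_rot: [3.141, -0.0, 0.216]
contact_force: [-3.7, 0.1, 6.8]
grip_width: 17.8
finger_force: 30.0
```

Request:
apply_moves(motion="0 0 0 0; 0 0 0.0005 0; 0 0 0 0")

```text
time: 42.88
tool_pos: [426.0, -425.0, 47.6]
tcp_rot: [3.141, -0.0, 0.216]
contact_force: [-4.8, 0.4, 8.7]
grip_width: 17.7
finger_force: 30.0
```

Request:
apply_moves(motion="0 0 -0.0005 0; 0 0 -0.0005 0; 0 0 0 0; 0 0 0 0")

```text
time: 43.38
tool_pos: [426.1, -424.7, 47.6]
tcp_rot: [3.142, -0.0, 0.216]
contact_force: [-2.5, -0.7, 2.6]
grip_width: 17.5
finger_force: 30.0
```

Request:
apply_moves(motion="0 0 0 0; 0 0 0 0; 0 0 0 0; 0 0 0 0; 0 0 0 0; 0 0 0 0; 0 0 0 0; 0 0 0 0", fingers=1)

```text
time: 44.38
tool_pos: [425.9, -424.7, 47.7]
tcp_rot: [-3.142, -0.0, 0.216]
contact_force: [0.0, -0.9, 0.3]
grip_width: 90.9
finger_force: 0.0
```

Request:
apply_moves(motion="0 0 -0.005 0; 0 0 -0.02 0; 0 0 -0.035 0; 0 0 -0.045 0; 0 0 -0.045 0; 0 0 -0.045 0; 0 0 -0.03 0; 0 0 -0.01 0")

```text
time: 45.38
tool_pos: [426.3, -425.1, 285.0]
tcp_rot: [3.138, -0.002, 0.216]
contact_force: [0.0, 0.8, -1.4]
grip_width: 91.6
finger_force: 0.0
```

Run:
```python
from h import *
from plan import plan
o=bot.get_obs(); p=[*o["tool_pos"],o["tcp_rot"][2]]; print(o["time"],p,o["grip_width"],o["contact_force"])
c=cap("wrist"); Q=cloud(c)
hsv=cv2.cvtColor(c["img"],cv2.COLOR_BGR2HSV)
m=(hsv[...,0]>3)&(hsv[...,0]<20)&(hsv[...,1]>150)&(Q[...,2]>68)&(Q[...,2]<95)&(Q[...,1]<-300)
print("handle",cv2.minAreaRect(Q[m][:,:2].astype(np.float32)))
c=cap("top"); Q=cloud(c); [print(*x) for x in green(c,Q,42,58,(400,780,150,420))]
b=Q[(Q[...,1]>478)&(Q[...,1]<700)&(Q[...,0]>420)&(Q[...,0]<720)&(Q[...,2]>60)]; print("behind hood",len(b),np.percentile(b,[1,99],axis=0).round() if len(b) else 0)
plan(p,[(560,-120,370,0.1,9,1),(550,330,370,0,12,2)])
```

```text
45.375 [np.float64(426.3027119131272), np.float64(-425.126279428391), np.float64(285.04623273552045), np.float64(0.21595355438820119)] 91.59015744145636 [ 0.04451778  0.80016768 -1.37866961]
handle ((415.2221374511719, -428.2125244140625), (92.90135955810547, 16.511260986328125), 12.072627067565918)
327 [634.9 279.7] [71.8 94.7] 15.1 [631.8 273.8  49.8]
331 [530.6 302.1] [93.8 69.5] 89.8 [532.6 302.7  50.2]
behind hood 702 [[528. 591.  61.]
 [717. 694. 144.]]
0.0122 -0.0168 -0.0053 0.4; 0.0243 -0.0339 -0.0106 0.8; 0.0238 -0.0342 -0.0106 0.9; 0.0232 -0.0345 -0.0107 0.8; 0.0228 -0.0349 -0.0106 0.8; 0.0223 -0.0352 -0.0106 0.9; 0.0217 -0.0355 -0.0106 0.8; 0.0212 -0.0358 -0.0106 0.8
0.0104 -0.0181 -0.0054 0.4; 0.0009 -0.0112 0 0.1; 0.0026 -0.0337 0 0.5; 0.003 -0.0449 0 0.6; 0.0026 -0.0449 0 0.5; 0.0022 -0.045 0 0.6; 0.0017 -0.0449 0 0.6; 0.0013 -0.045 0 0.6
0.0008 -0.045 0 0.5; 0.0004 -0.0451 0 0.6; -0.0001 -0.045 0 0.6; -0.0004 -0.0337 0 0.4; -0.0002 -0.0113 0 0.2
end [550.045, 330.036, 370.046, -0.0]
```

Spatula is back on its mat, and the crate behind the hood is low. On to the hood handle.

Request:
apply_moves(motion="0.012 -0.017 -0.005 0.4; 0.0245 -0.034 -0.0105 0.8; 0.024 -0.034 -0.0105 0.9; 0.0235 -0.0345 -0.0105 0.8; 0.023 -0.035 -0.0105 0.8; 0.0225 -0.035 -0.0105 0.9; 0.0215 -0.0355 -0.0105 0.8; 0.021 -0.036 -0.0105 0.8")

```text
time: 46.48
tool_pos: [551.8, -137.0, 359.4]
tcp_rot: [-3.14, 0.003, 0.107]
contact_force: [1.1, 0.2, -0.2]
grip_width: 91.7
finger_force: 0.0
```

Request:
apply_moves(motion="0.0105 -0.018 -0.005 0.4; 0.001 -0.011 0 0.1; 0.0025 -0.034 0 0.5; 0.003 -0.045 0 0.6; 0.0025 -0.045 0 0.5; 0.002 -0.045 0 0.6; 0.002 -0.045 0 0.6; 0.001 -0.045 0 0.6")

```text
time: 47.48
tool_pos: [553.3, 151.6, 364.8]
tcp_rot: [3.141, 0.002, 0.038]
contact_force: [0.4, -0.6, -0.0]
grip_width: 91.6
finger_force: 0.0
```

Request:
apply_moves(motion="0.001 -0.045 0 0.5; 0 -0.045 0 0.6; 0 -0.045 0 0.6; 0 -0.0335 0 0.4; 0 -0.0115 0 0.2; 0 0 0 0; 0 0 0 0")

```text
time: 48.35
tool_pos: [550.8, 329.4, 366.2]
tcp_rot: [3.141, 0.0, -0.002]
contact_force: [0.6, -0.1, -0.8]
grip_width: 92.0
finger_force: 0.0
```

Run:
```python
from h import *
o=bot.get_obs(); p=[*o["tool_pos"],*o["tcp_rot"]]; print(o["time"],np.round(p,2),o["joint_positions"].round(2))
c=cap("wrist"); Q=cloud(c); cv2.imwrite("pics/w9.png",c["img"])
b=(Q[...,2]>270)&(Q[...,2]<305)&(Q[...,1]>400)&(Q[...,1]<520)&(Q[...,0]>500)&(Q[...,0]<700)
q=Q[b]; print(b.sum(),np.percentile(q,[2,50,98],axis=0).round(1) if len(q) else 0)
[print(*x) for x in green(c,Q,42,58,(400,780,150,420))]
```

```text
48.35 [550.77 329.43 366.15   3.14   0.    -0.  ] [ 0.42  0.53  0.86 -0.    1.76  1.99]
3146 [[540.1 444.  274. ]
 [609.1 448.  294.9]
 [663.9 455.3 297.3]]
2197 [634.6 277.2] [75.  98.7] 12.4 [637.5 279.5  48.9]
1865 [532.7 301.1] [97.7 75. ] 89.7 [538.7 300.3  49. ]
```

View pics/w9.png

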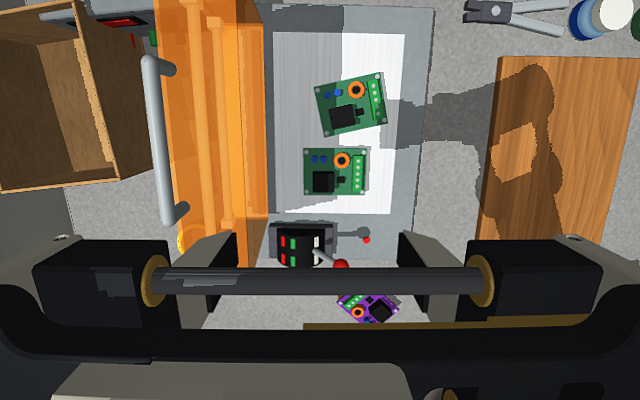

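The picture shows the steel bar at columns 145–175, rows 55–225. Its position fits a hood angle of about 1.505 rad: bar at y 451, z 291.5, x 540–664. Both boards are inside. I'll go above the bar.

Request:
apply_moves(motion="0.002 -0.015 0 0; 0.003 -0.028 0 0; 0.003 -0.03 0.01 0; 0.003 -0.028 0.01 0; 0.003 -0.016 0.01 0; 0 -0.0045 0.005 0; 0 0 0 0; 0 0 0 0")

```text
time: 49.4
tool_pos: [564.8, 451.6, 332.3]
tcp_rot: [-3.141, -0.001, -0.001]
contact_force: [0.5, -0.2, -0.1]
grip_width: 91.8
finger_force: 0.0
```

Run:
```python
from h import *
o=bot.get_obs(); p=[*o["tool_pos"],*o["tcp_rot"]]; print(o["time"],np.round(p,2),o["joint_positions"].round(2))
c=cap("wrist"); Q=cloud(c); cv2.imwrite("pics/w10.png",c["img"])
hsv=cv2.cvtColor(c["img"],cv2.COLOR_BGR2HSV)
b=(Q[...,2]>283)&(Q[...,2]<305)&(Q[...,1]>425)&(Q[...,1]<490)&(Q[...,0]>570)&(Q[...,0]<650)&(hsv[...,1]<60)
q=Q[b]; print(b.sum(),np.percentile(q,[2,50,98],axis=0).round(1) if len(q) else 0)
```

```text
49.4 [564.81 451.56 332.28  -3.14  -0.    -0.  ] [ 0.57  0.74  0.58 -0.    1.83  2.14]
2017 [[572.1 445.6 292.4]
 [613.3 451.2 295.8]
 [648.6 456.1 297.5]]
```

Request:
apply_moves(motion="0 0 0.006 0; 0 0 0.012 0; 0 0 0.014 0; 0 0 0.012 0; 0 0 0.008 0; 0 0 0.004 0; 0 0 0 0; 0 0 0 0")

```text
time: 50.45
tool_pos: [564.6, 452.6, 275.8]
tcp_rot: [-3.141, -0.001, -0.0]
contact_force: [-0.3, 0.5, 0.3]
grip_width: 92.1
finger_force: 0.0
```

Request:
apply_moves(motion="0 0 0 0; 0 0 0 0; 0 0 0 0; 0 0 0 0; 0 0 0 0; 0 0 0 0; 0 0 0 0; 0 0 0 0", fingers=-1)

```text
time: 51.45
tool_pos: [564.5, 452.4, 275.2]
tcp_rot: [-3.142, -0.0, -0.0]
contact_force: [-1.1, -0.5, -0.5]
grip_width: 16.3
finger_force: 0.0
```

Run:
```python
from h import *
o=bot.get_obs(); p=o["tool_pos"]; print(p,o["grip_width"],o["contact_force"])
# arc from current theta
hy,hz=415.5,35; off=p[2]-291.5
def pt(t): return np.array([hy-254*np.cos(t)+52*np.sin(t), hz+254*np.sin(t)+52*np.cos(t)+off])
n=44; k=np.arange(n)+.5; w=np.minimum(1,np.minimum(k/4,(n-k)/12)); f=np.cumsum(w)/w.sum()
th=1.505*(1-f); cur=pt(1.505); print(cur-p[1:]); out=[]
for t in th:
    e=pt(t)-cur; r=[round(-e[0]/1000*2,3)/2,round(-e[1]/1000*2,3)/2]; out.append(f"0 {r[0]:g} {r[1]:g} 0"); cur+=[-1000*r[0],-1000*r[1]]
for i in range(0,n,8): print("; ".join(out[i:i+8]), "->", pt(th[min(i+7,n-1)]).round(1))
print(cur)
```

```text
[564.50024235 452.44473345 275.23295868] 16.29609971409797 [-1.0630761  -0.5400619  -0.49039458]
[-1.7574622   0.36933632]
0 0.0015 -0 0; 0 0.004 -0.0005 0; 0 0.0065 -0.001 0; 0 0.0095 -0.0005 0; 0 0.011 -0.0005 0; 0 0.0105 0 0; 0 0.011 0.001 0; 0 0.011 0.001 0 -> [385.8 276.3]
0 0.0105 0.0015 0; 0 0.011 0.0015 0; 0 0.0105 0.0025 0; 0 0.0105 0.003 0; 0 0.01 0.003 0; 0 0.0105 0.0035 0; 0 0.01 0.0045 0; 0 0.01 0.0045 0 -> [302.9 252.3]
0 0.0095 0.0045 0; 0 0.0095 0.0055 0; 0 0.009 0.0055 0; 0 0.009 0.0065 0; 0 0.009 0.0065 0; 0 0.008 0.0065 0; 0 0.0085 0.007 0; 0 0.0075 0.0075 0 -> [232.5 202.4]
0 0.0075 0.008 0; 0 0.0075 0.008 0; 0 0.0065 0.0085 0; 0 0.0065 0.0085 0; 0 0.0065 0.009 0; 0 0.0055 0.0095 0; 0 0.0055 0.0095 0; 0 0.005 0.0095 0 -> [182.4 132.2]
0 0.004 0.0095 0; 0 0.004 0.0085 0; 0 0.003 0.008 0; 0 0.0025 0.0075 0; 0 0.002 0.0065 0; 0 0.0015 0.0055 0; 0 0.001 0.005 0; 0 0.001 0.004 0 -> [163.   77.8]
0 0.001 0.003 0; 0 0.0005 0.002 0; 0 0 0.0015 0; 0 0 0.0005 0 -> [161.5  70.7]
[161.68727125  70.602295  ]
```

Still closing (16.3 mm); give it a moment.

Request:
apply_moves(motion="0 0 0 0; 0 0 0 0; 0 0 0 0")

```text
time: 51.82
tool_pos: [564.5, 452.3, 275.2]
tcp_rot: [3.142, 0.0, -0.001]
contact_force: [0.2, -0.8, -0.1]
grip_width: 11.2
finger_force: 30.0
```

Request:
apply_moves(motion="0 0.0015 0 0; 0 0.004 -0.0005 0; 0 0.0065 -0.001 0; 0 0.0095 -0.0005 0; 0 0.011 -0.0005 0; 0 0.0105 0 0; 0 0.011 0.001 0; 0 0.011 0.001 0")

```text
time: 52.82
tool_pos: [563.3, 386.8, 276.6]
tcp_rot: [-3.141, 0.001, -0.0]
contact_force: [-4.2, 3.3, 2.7]
grip_width: 10.9
finger_force: 30.0
```

Request:
apply_moves(motion="0 0.0105 0.0015 0; 0 0.011 0.0015 0; 0 0.0105 0.0025 0; 0 0.0105 0.003 0; 0 0.01 0.003 0; 0 0.0105 0.0035 0; 0 0.01 0.0045 0; 0 0.01 0.0045 0")

```text
time: 53.82
tool_pos: [562.1, 303.4, 251.9]
tcp_rot: [3.141, 0.005, -0.0]
contact_force: [-8.0, 2.7, 2.1]
grip_width: 11.0
finger_force: 30.0
```

Request:
apply_moves(motion="0 0.0095 0.0045 0; 0 0.0095 0.0055 0; 0 0.009 0.0055 0; 0 0.009 0.0065 0; 0 0.009 0.0065 0; 0 0.008 0.0065 0; 0 0.0085 0.007 0; 0 0.0075 0.0075 0")

```text
time: 54.82
tool_pos: [561.3, 233.0, 201.7]
tcp_rot: [3.14, 0.007, -0.001]
contact_force: [-9.3, 1.6, 2.5]
grip_width: 11.3
finger_force: 30.0
```

Request:
apply_moves(motion="-0.0005 0.0075 0.008 0; -0.0005 0.0075 0.008 0; -0.0005 0.0065 0.0085 0; -0.0005 0.0065 0.0085 0; -0.0005 0.0065 0.009 0; -0.0005 0.0055 0.0095 0; -0.0005 0.0055 0.0095 0; -0.0005 0.005 0.0095 0")

```text
time: 55.82
tool_pos: [560.5, 183.0, 131.3]
tcp_rot: [3.141, -0.0, -0.001]
contact_force: [-2.6, -2.3, 3.2]
grip_width: 10.6
finger_force: 30.0
```

Request:
apply_moves(motion="0 0.004 0.0095 0; 0 0.004 0.0085 0; 0 0.003 0.008 0; 0 0.0025 0.0075 0; 0 0.002 0.0065 0; 0 0.0015 0.0055 0; 0 0.001 0.005 0; 0 0.001 0.004 0")

```text
time: 56.82
tool_pos: [560.1, 163.5, 76.5]
tcp_rot: [3.14, 0.001, -0.0]
contact_force: [-4.4, -6.5, 3.4]
grip_width: 10.8
finger_force: 30.0
```

Request:
apply_moves(motion="0 0.001 0.003 0; 0 0.0005 0.002 0; 0 0 0.0015 0; 0 0 0.0005 0; 0 0 0.0005 0; 0 0 0.0005 0; 0 0 0 0; 0 0 0 0")

```text
time: 57.82
tool_pos: [560.0, 161.8, 68.5]
tcp_rot: [3.139, 0.001, -0.0]
contact_force: [-4.1, -8.2, 3.6]
grip_width: 11.0
finger_force: 30.0
```

Request:
apply_moves(motion="0 0 0.0005 0; 0 0 0.0005 0; 0 0 0.0005 0; 0 0 0 0")

```text
time: 58.32
tool_pos: [560.1, 161.4, 67.0]
tcp_rot: [3.139, 0.001, -0.0]
contact_force: [-3.8, -9.2, 3.1]
grip_width: 11.0
finger_force: 30.0
```

Request:
apply_moves(motion="0 0 0.0005 0; 0 0 0.0005 0; 0 0 0.0005 0; 0 0 0 0")

```text
time: 58.82
tool_pos: [560.1, 161.4, 66.6]
tcp_rot: [3.139, 0.001, -0.0]
contact_force: [-7.4, -10.2, 10.7]
grip_width: 11.2
finger_force: 30.0
```

Run:
```python
from h import *
o=bot.get_obs(); print(o["tool_pos"],o["contact_force"],o["moment"])
for n in ["scene","top","wrist"]:
    c=cap(n); Q=cloud(c); cv2.imwrite(f"pics/{n}11.png",c["img"])
    m=(Q[...,0]>470)&(Q[...,0]<720)&(Q[...,1]>205)&(Q[...,1]<395)&(Q[...,2]>80)&(Q[...,2]<125); q=Q[m]
    if len(q)>50:
        A=np.c_[q[:,:2],np.ones(len(q))]; w=np.linalg.lstsq(A,q[:,2],rcond=None)[0]; print(n,len(q),"hood top slope",w[:2].round(4),"z mid",np.median(q[:,2]))
```

```text
[560.14230409 161.38038187  66.57816166] [ -7.4467822  -10.15203522  10.69749261] [-1.38027974  1.2945383  -0.16666581]
scene 1634 hood top slope [-0.0003  0.0027] z mid 96.84068730302727
top 2597 hood top slope [0.0009 0.0018] z mid 95.14170736971346
wrist 56585 hood top slope [-0.0003 -0.001 ] z mid 93.70582994481839
```

The hood is shut: the push force rose to 10.7 N and the top is level. I'll open the fingers slightly, since the gap to the wall is narrow, and rise.

Request:
apply_moves(motion="0 0 0 0; 0 0 0 0; 0 0 0 0; 0 0 0 0; 0 0 0 0", fingers=-0.56)

```text
time: 59.6
tool_pos: [560.4, 163.6, 66.1]
tcp_rot: [-3.141, -0.0, -0.0]
contact_force: [0.2, 1.0, -0.6]
grip_width: 20.1
finger_force: 0.0
```

Request:
apply_moves(motion="0 0 -0.004 0; 0 0 -0.008 0; 0 0 -0.012 0; 0 0 -0.02 0; 0 0 -0.03 0; 0 0 -0.04 0; 0 0 -0.03 0; 0 0 -0.01 0")

```text
time: 60.6
tool_pos: [561.2, 163.6, 223.1]
tcp_rot: [-3.141, -0.005, -0.0]
contact_force: [1.4, 1.1, -0.1]
grip_width: 20.4
finger_force: 0.0
```

Run:
```python
from h import *
o=bot.get_obs(); print(o["time"],o["tool_pos"],o["contact_force"],o["grip_width"])
ims=[]
for n in ["scene","top","wrist"]:
    c=cap(n); Q=cloud(c); cv2.imwrite(f"pics/{n}12.png",c["img"])
    m=(Q[...,0]>470)&(Q[...,0]<720)&(Q[...,1]>205)&(Q[...,1]<395)&(Q[...,2]>80)&(Q[...,2]<125); q=Q[m]
    if len(q)>50:
        A=np.c_[q[:,:2],np.ones(len(q))]; w=np.linalg.lstsq(A,q[:,2],rcond=None)[0]; print(n,len(q),"slope",w[:2].round(4),np.median(q[:,2]))
    hsv=cv2.cvtColor(c["img"],cv2.COLOR_BGR2HSV)
    k=((hsv[...,0]<6)|(hsv[...,0]>174))&(hsv[...,1]>150)&(Q[...,2]>105)&(Q[...,2]<155)&(Q[...,0]>370)&(Q[...,0]<450)&(Q[...,1]>200)&(Q[...,1]<380)
    if k.sum(): print(n,"knob",k.sum(),np.percentile(Q[k],[2,50,98],axis=0).round(1))
    for col,lo,hi in [("green",45,90)]:
        k=(hsv[...,0]>lo)&(hsv[...,0]<hi)&(hsv[...,1]>130)&(Q[...,2]>50)&(Q[...,2]<95)&(Q[...,0]>370)&(Q[...,0]<450)&(Q[...,1]>320)
        if k.sum(): print(n,col,k.sum(),np.percentile(Q[k],[2,50,98],axis=0).round(1))
```

```text
60.6 [561.172575   163.57144509 223.05928183] [ 1.3678647   1.07967319 -0.07033747] 20.38182631011333
scene 2235 slope [0.001  0.0013] 96.63432124769292
top 1824 slope [-0.001   0.0002] 95.24912350431293
top green 35 [[386.7 364.4  77.3]
 [404.2 369.7  83.3]
 [432.3 377.2  87.5]]
wrist 47411 slope [-0.0005 -0.0011] 93.70857597202968
wrist green 142 [[393.5 364.3  81.3]
 [420.3 367.7  84.8]
 [433.5 374.1  86.3]]
```

The hood stays shut at height 95 with no slope. Now the lever: I'll pinch the knob along x, so the stick stays clear between the fingers.

Run:
```python
from h import *
from plan import plan
o=bot.get_obs(); p=[*o["tool_pos"],o["tcp_rot"][2]]
plan(p,[(407,291,225,1.5708,13,2)])
```

```text
-0.0035 -0.0029 -0.0001 -2; -0.0101 -0.0091 -0.0004 -6.2; -0.0121 -0.0134 -0.0004 -8.2; -0.0101 -0.0151 -0.0005 -8.2; -0.0079 -0.0163 -0.0004 -8.1; -0.0054 -0.0173 -0.0005 -8.2; -0.003 -0.0179 -0.0005 -8.2; -0.0003 -0.0181 -0.0004 -8.2
0.0022 -0.018 -0.0005 -8.2; 0.0048 -0.0175 -0.0004 -8.2; 0.0072 -0.0166 -0.0005 -8.1; 0.0071 -0.0115 -0.0003 -6.2; 0.0028 -0.0036 -0.0001 -2
end [407.024, 290.991, 224.958, 1.57]
```

Request:
apply_moves(motion="-0.0035 -0.003 0 -2; -0.01 -0.009 0 -6.2; -0.012 -0.0135 0 -8.2; -0.01 -0.015 0 -8.2; -0.008 -0.0165 0 -8.1; -0.0055 -0.0175 0 -8.2; -0.003 -0.018 0 -8.2; 0 -0.018 0 -8.2", fingers=0.1)

```text
time: 61.75
tool_pos: [461.8, 245.5, 219.0]
tcp_rot: [-3.14, 0.002, 1.006]
contact_force: [-0.3, 1.0, -1.1]
grip_width: 50.5
finger_force: 0.0
```

Request:
apply_moves(motion="0.002 -0.018 0 -8.2; 0.005 -0.0175 0 -8.2; 0.007 -0.0165 0 -8.1; 0.007 -0.0115 0 -6.2; 0.003 -0.0035 0 -2; 0 0 0 0; 0 0 0 0")

```text
time: 62.62
tool_pos: [407.8, 291.2, 220.0]
tcp_rot: [-3.141, 0.0, 1.569]
contact_force: [0.0, -0.2, -0.4]
grip_width: 50.4
finger_force: 0.0
```

Run:
```python
from h import *
o=bot.get_obs(); print(o["time"],o["tool_pos"],o["tcp_rot"],o["grip_width"])
c=cap("wrist"); Q=cloud(c); cv2.imwrite("pics/w13.png",c["img"])
hsv=cv2.cvtColor(c["img"],cv2.COLOR_BGR2HSV)
k=((hsv[...,0]<6)|(hsv[...,0]>174))&(hsv[...,1]>150)&(Q[...,2]>95)&(Q[...,2]<160)&(Q[...,0]>360)&(Q[...,0]<460)&(Q[...,1]>200)&(Q[...,1]<350)
if k.sum(): print("knob",k.sum(),np.percentile(Q[k],[1,50,99],axis=0).round(1))
k=(hsv[...,0]>45)&(hsv[...,0]<90)&(hsv[...,1]>130)&(Q[...,2]>40)&(Q[...,2]<95)&(Q[...,0]>360)&(Q[...,0]<460)&(Q[...,1]>320)
if k.sum(): print("green",k.sum(),np.percentile(Q[k],[1,50,99],axis=0).round(1))
```

```text
62.625 [407.7928174  291.19804661 219.98301234] [-3.14141218e+00  1.96626942e-04  1.56895552e+00] 50.44546592413285
knob 578 [[397.3 285.9 128. ]
 [408.2 297.8 136.7]
 [418.5 306.3 140.8]]
green 310 [[386.1 364.8  81.6]
 [402.8 368.4  84.9]
 [433.6 372.1  86.9]]
```

View pics/w13.png

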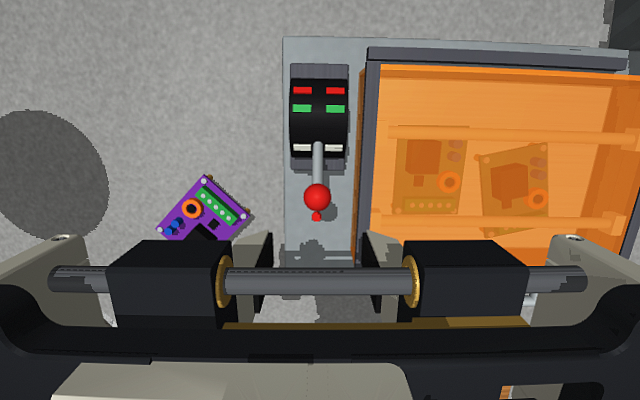

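The knob is at (317,197) on the white mark, the green marks at row 108, and the shut hood covers both boards. I'll go down over the knob and pinch it.

Request:
apply_moves(motion="0.0025 0 0.01 0; 0 0 0.02 0; 0 0 0.025 0; 0 0 0.02 0; 0 0 0.017 0; 0 0 0.009 0; 0 0 0.004 0; 0 0 0 0")

```text
time: 63.68
tool_pos: [407.7, 294.0, 115.3]
tcp_rot: [3.141, -0.0, 1.57]
contact_force: [-0.3, 0.7, 0.1]
grip_width: 50.5
finger_force: 0.0
```

Request:
apply_moves(motion="0 0 0 0; 0 0 0 0; 0 0 0 0; 0 0 0 0; 0 0 0 0; 0 0 0 0; 0 0 0 0; 0 0 0 0", fingers=-1)

```text
time: 64.68
tool_pos: [407.6, 294.0, 115.3]
tcp_rot: [3.141, -0.0, 1.57]
contact_force: [1.0, 0.1, 4.2]
grip_width: 22.3
finger_force: 30.0
```

Run:
```python
from h import *
o=bot.get_obs(); p=o["tool_pos"]; print(p,o["grip_width"],o["contact_force"])
py,pz=358.3,45
for a0 in (0.,0.06):
    pt=lambda a: np.array([py+105*np.sin(a-.7),pz+105*np.cos(a-.7)])
    n=16; k=np.arange(n)+.5; w=np.minimum(1,np.minimum(k,n-k)/4); f=np.cumsum(w)/w.sum(); c0=pt(a0); cur=c0.copy(); out=[]
    for q in f:
        e=pt(a0+(.95-a0)*q)-cur; r=np.round(e*2/1000,3)/2; cur+=r*1000; out.append(f"{r[0]:g} 0 {-r[1]:g} 0")
    print(a0,"; ".join(out[:8])); print("; ".join(out[8:]),"start",c0,"delta",cur-c0)
```

```text
[407.63897358 293.96287607 115.34494672] 22.26458939357261 [1.00520033 0.08991427 4.17264261]
0.0 0.001 0 -0.0005 0; 0.002 0 -0.002 0; 0.0045 0 -0.003 0; 0.006 0 -0.004 0; 0.0075 0 -0.004 0; 0.0075 0 -0.0035 0; 0.0075 0 -0.003 0; 0.008 0 -0.002 0
0.0085 0 -0.0015 0; 0.008 0 -0.001 0; 0.0085 0 -0 0; 0.0085 0 0 0; 0.007 0 0.001 0; 0.005 0 0.001 0; 0.003 0 0.001 0; 0.001 0 0 0 start [290.65714284 125.30842966] delta [93.5 21.5]
0.06 0.001 0 -0.0005 0; 0.002 0 -0.002 0; 0.004 0 -0.0025 0; 0.006 0 -0.0035 0; 0.007 0 -0.0035 0; 0.0075 0 -0.0025 0; 0.0075 0 -0.0025 0; 0.0075 0 -0.002 0
0.0075 0 -0.001 0; 0.008 0 -0.0005 0; 0.0075 0 -0 0; 0.008 0 0.0005 0; 0.0065 0 0.0005 0; 0.005 0 0.001 0; 0.0025 0 0.0005 0; 0.001 0 0.0005 0 start [295.59447866 129.22005458] delta [88.5 17.5]
```

Request:
apply_moves(motion="0.001 0 -0.0005 0; 0.002 0 -0.002 0; 0.004 0 -0.0025 0; 0.006 0 -0.0035 0; 0.007 0 -0.0035 0; 0.0075 0 -0.0025 0; 0.0075 0 -0.0025 0; 0.0075 0 -0.002 0")

```text
time: 65.68
tool_pos: [408.2, 337.2, 134.6]
tcp_rot: [3.14, -0.001, 1.571]
contact_force: [6.0, -1.8, -3.9]
grip_width: 22.2
finger_force: 30.0
```

Request:
apply_moves(motion="0.0075 0 -0.001 0; 0.008 0 -0.0005 0; 0.0075 0 0 0; 0.008 0 0 0; 0.0065 0 0.0005 0; 0.005 0 0.001 0; 0.0025 0 0.0005 0; 0.001 0 0.0005 0")

```text
time: 66.68
tool_pos: [409.1, 383.4, 134.1]
tcp_rot: [3.138, -0.001, 1.571]
contact_force: [6.4, -2.0, 2.9]
grip_width: 22.1
finger_force: 30.0
```

Run:
```python
from h import *
o=bot.get_obs(); p=o["tool_pos"]; print(p,o["grip_width"],o["contact_force"])
c=cap("wrist"); Q=cloud(c); cv2.imwrite("pics/w14.png",c["img"])
hsv=cv2.cvtColor(c["img"],cv2.COLOR_BGR2HSV)
k=((hsv[...,0]<6)|(hsv[...,0]>174))&(hsv[...,1]>150)&(Q[...,2]>120)&(Q[...,2]<175)&(Q[...,0]>360)&(Q[...,0]<460)
if k.sum(): print("knob",k.sum(),np.percentile(Q[k],[1,50,99],axis=0).round(1))
```

```text
[409.06363341 383.39607891 134.10398375] 22.05970627205742 [ 6.42471367 -2.0080077   2.93205986]
knob 975 [[398.6 382.3 142.4]
 [409.5 388.2 152.8]
 [420.3 392.7 157.9]]
```

View pics/w14.png

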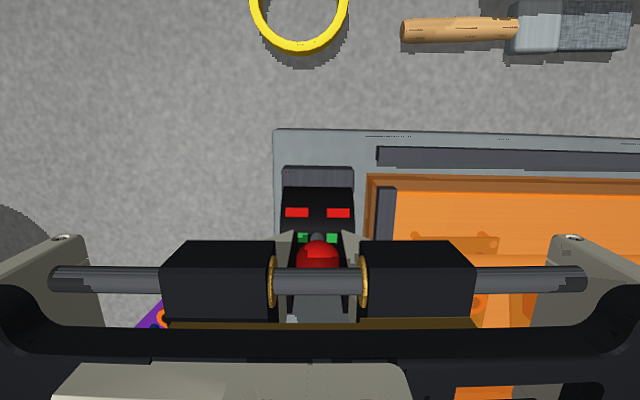

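Request:
apply_moves(motion="0.001 0 0 0; 0.0005 0 0 0; 0 0 0 0; 0 0 0 0")

```text
time: 67.22
tool_pos: [409.1, 384.6, 133.9]
tcp_rot: [3.138, -0.001, 1.571]
contact_force: [7.4, -2.6, -1.0]
grip_width: 22.1
finger_force: 30.0
```

Request:
apply_moves(motion="0 0 0 0; 0 0 0 0; 0 0 0 0; 0 0 0 0; 0 0 0 0; 0 0 0 0; 0 0 0 0", fingers=0.1)

```text
time: 68.1
tool_pos: [407.6, 384.0, 133.2]
tcp_rot: [-3.142, -0.0, 1.57]
contact_force: [-0.4, 0.6, 1.0]
grip_width: 50.4
finger_force: 0.0
```

Request:
apply_moves(motion="0 0 -0.005 0; 0 0 -0.015 0; 0 0 -0.025 0; -0.01 0 -0.025 0; -0.03 0 -0.02 0; -0.03 0 -0.01 0; -0.03 0 0 0; -0.01 0 0 0")

```text
time: 69.1
tool_pos: [407.7, 272.9, 234.5]
tcp_rot: [3.14, -0.001, 1.569]
contact_force: [0.0, -0.3, -0.6]
grip_width: 50.6
finger_force: 0.0
```

Request:
apply_moves(motion="0 0 0 0; 0 0 0 0")

```text
time: 69.35
tool_pos: [407.6, 274.7, 233.4]
tcp_rot: [3.141, -0.001, 1.571]
contact_force: [0.2, 0.8, -0.7]
grip_width: 50.4
finger_force: 0.0
```

Run:
```python
from h import *
o=bot.get_obs(); p=o["tool_pos"]; print(o["time"],p,o["grip_width"],o["contact_force"])
c=cap("wrist"); Q=cloud(c); cv2.imwrite("pics/w15.png",c["img"])
hsv=cv2.cvtColor(c["img"],cv2.COLOR_BGR2HSV)
roi=(Q[...,0]>360)&(Q[...,0]<445)&(Q[...,1]>310)&(Q[...,1]<430)
k=((hsv[...,0]<6)|(hsv[...,0]>174))&(hsv[...,1]>150)&(Q[...,2]>120)&(Q[...,2]<175)&roi
q=Q[k]; print("knob",len(q),np.percentile(q,[1,50,99],axis=0).round(1))
A=np.c_[2*q,np.ones(len(q))]; s=np.linalg.lstsq(A,(q**2).sum(1),rcond=None)[0]; ctr=s[:3]; print("sphere",ctr,np.sqrt(s[3]+ctr@ctr),"angle",.7+np.arctan2(ctr[1]-358.3,ctr[2]-45))
g=(hsv[...,0]>45)&(hsv[...,0]<90)&(hsv[...,1]>130)&(Q[...,2]>40)&(Q[...,2]<95)&roi
if g.sum(): print("green",g.sum(),np.percentile(Q[g],[1,50,99],axis=0).round(1))
t=Q[roi&(Q[...,2]>92)&(Q[...,2]<132)&(abs(Q[...,0]-408)<12)]; print("stick",len(t))
if len(t)>20: A=np.c_[t[:,2],np.ones(len(t))]; w=np.linalg.lstsq(A,t[:,1],rcond=None)[0]; print("lean",np.arctan(w[0]))
for n in ["top","scene"]:
    c=cap(n); Q=cloud(c)
    m=(Q[...,0]>470)&(Q[...,0]<720)&(Q[...,1]>205)&(Q[...,1]<395)&(Q[...,2]>80)&(Q[...,2]<125); q=Q[m]
    A=np.c_[q[:,:2],np.ones(len(q))]; print(n,"hood",np.linalg.lstsq(A,q[:,2],rcond=None)[0][:2].round(4),np.median(q[:,2]))
```

```text
69.35 [407.5875141  274.73325743 233.35140855] 50.429150792161124 [ 0.23103049  0.84055898 -0.73466378]
knob 815 [[399.1 371.  146.9]
 [409.5 381.  154.6]
 [420.6 392.4 158.5]]
sphere [409.67564598 381.96592656 146.82567204] 11.253232237186412 angle 0.9283618925122791
green 310 [[386.  364.2  82.1]
 [417.6 368.   84.8]
 [434.  371.7  87. ]]
stick 117
lean 0.21370403647129077
top hood [0.0013 0.001 ] 95.29096424709132
scene hood [ 0.0004 -0.0001] 96.83792459971824
```

View pics/w15.png

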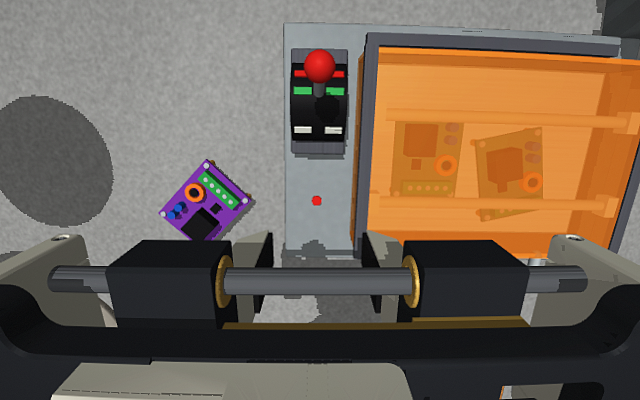

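Lever is on the green mark (about 0.93 rad), the hood is shut over both upright boards, and the spatula is on its mat. Handing in.

```bash
python3 -c "
from plant import bot
print(bot.close_job())"
```

```text
the job is handed in; nothing more can be done
None
```

I handed the job in, with no verdict shown: both boards stand upright under the shut hood, the spatula is back on its mat, and the lever reads about 0.93 rad (green mark 0.95). The first board was knocked about 3 cm and turned 13° after I placed it; it was still inside the hood footprint, so I left it there.

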